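# Set up a truffle for inspection and dim the ring lamp to five

### The job

Take the clean dark truffle out of the crate and set it down gently in the middle of the white dish, then slide the magnifier with the orange tab along its rail until it stops over the dish, and then push the red-tipped switch lever over to its far side, away from the robot. Last, roll the knurled dimmer wheel with a fingertip, its top away from the robot to turn the lamp up, until it rests at five clicks from its low end, with the red pointer on the green line. Leave the yellow truffle, the brush and the jar where they are.

Things in the scene. Friction and masses are not known exactly. Their poses are not given: they have to be found in the camera images.
- station: Fixed inspection station, grey base 210 (x) by 450 (y) by 25 mm. Origin: centre of underside; x points away from the robot, y to the left, yaw up to 0.2 rad. On it, in mm: dish at (0,40); switch block 70x50, 50 high, at (-20,-85); white dimmer console 130x80, top at 70, at (-20,-168); steel rail of 6 mm radius along y at x=90, height 140, posts at y=-15 and 217.
- dish_in (a point): Centre of the inner floor of the fixed white dish, a shallow plate of 55 mm rim radius, 12 mm high.
- dark_lump: The clean truffle, dark brown (nearly black), a knobbly rigid lump 52 (its x) by 44 (its y) by 42 mm high, about 45 g, lying loose in the black crate. Origin: centre of its underside, on the crate's floor; z up.
- dark_lump_mid (a point): Point in the middle of the dark truffle, 20 mm above its underside.
- yellow_lump: An uncleaned truffle, mustard yellow, same size and shape, in the same crate about 110 mm from the dark one (which of the two lies nearer the robot varies). To be left alone. Origin: centre of its underside.
- crate: Fixed black slatted crate, 250 (x) by 170 (y) by 50 mm high, walls and floor 6 mm. Origin: centre of its underside.
- lens_tab (a point): Centre of the top of the orange tab, 30 (x) by 12 (y) by 34 mm tall, on the magnifier carriage; 179 mm above the table. The arm below it is 18 mm wide (y), its top at 146 mm. The round black magnifier with ring lamp (43 mm radius, 128 to 146 mm above the table) is centred 55 mm on the near (-x) side of the tab. It all slides along the station's y.
- lens (a joint): Position of the magnifier carriage: 0 = far left end of its travel; grows as it is slid along the station's -y (to the right); 0.15 m = at its stop with the magnifier over the dish. Starts between 0 and 0.02. Sliding friction about 1.5 N; it stays where it is left.
- switch_tip (a point): Centre of the red ball (13 mm radius) at the end of the switch lever; the lever is 55 mm long and turns about the station's y axis, its pivot 47 mm above the table and 20 mm on the near side of the station's centre.
- switch (a joint): Angle of the switch lever: 0 = leaning to the robot (-x, off), 1.0 rad = at its stop leaning away (+x, on). Friction 0.06 N m; stays where it is left.
- wheel_top (a point): Fixed point at the top of the knurled dimmer wheel's rim, 84 mm above the table, 14 mm above the console. The wheel: upright steel disc, 30 mm radius, 14 mm wide, turning about the station's y. It is sprung: gives downwards at 3 N, then 2 N per mm, up to 8 mm. A fingertip pressed on it with 5 to 10 N and moved along the station's x rolls it by friction.
- wheel (a joint): Dimmer wheel's angle: 0 = low end; grows as its top is rolled away from the robot (+x). It clicks every 0.349 rad (20 degrees, 10.5 mm of rim) and, let go, snaps to the nearest click (within 0.05); leaving a click takes about 2 to 3 N at the rim. Stops just past 0 and 10 clicks. Wanted: click 5 (1.745 rad). Starts between 0 and 2 clicks.
- pointer_mark (a point): Middle of the red pointer on the paper scale on the console's top, beside the wheel. It is moved by the wheel, 9 mm along the station's +x per click; the scale has 11 ticks 9 mm apart.
- green_line (a point): Middle of the broad green line, the tick of click 5, on that scale (fixed to the station).
- brush: Brush with blue handle, 200 mm long, lying loose beyond the station; bystander. Origin: middle of its length, on the table.
- jar: Amber jar with yellow cap, 30 mm radius, 80 mm high, loose, beyond the station; bystander. Origin: centre of its underside.
Not all that is in view belongs to the job. Leave any pink or turquoise look-alike of the dark_lump alone.

How it is judged:
On the way, in this order (a step that is already met when the one before it is completed fails the run):
1. the dark truffle lies in the dish, let go (horizontal distance between dark_lump_mid and dish_in below 0.02 m and z of dark_lump_mid in the frame of dish_in between 0.008 and 0.032 m and contact force between the fingers and dark_lump below 0.1 N and linear speed of dark_lump below 0.03 m/s), for 0.2 s.
2. the magnifier has been slid to its stop over the dish (value of joint lens above 0.14 m), for 0.2 s.
3. the switch lever has been thrown to the far side (value of joint switch above 0.85 rad), for 0.2 s.
4. a fingertip presses on the dimmer wheel to roll it (contact force between the fingers and wheel above 1 N), for 0.05 s.
5. the dimmer wheel stands at five clicks, let go (value of joint wheel between 1.62535 and 1.86535 rad and contact force between the fingers and wheel below 0.1 N and velocity of joint wheel between -0.2 and 0.2 rad/s), for 0.2 s.
At the end, for the whole second after the job is handed in: The dark truffle rests, let go, on the dish with its middle within 20 mm of the dish's centre; the magnifier is within 10 mm of its stop over the dish; the switch lever is on the far side (beyond 0.85 rad); the dimmer wheel rests let go at click 5 (1.745 rad within 0.12) (all of step 1 and all of step 5 and value of joint lens above 0.14 m and value of joint switch above 0.85 rad); the robot touches nothing.
It fails at once if the yellow truffle is moved more than 30 mm (distance of yellow_lump from where it was at the start of the episode above 0.03 m).
It fails at once if the brush is moved more than 30 mm (distance of brush from where it was at the start of the episode above 0.03 m).
It fails at once if the jar is moved more than 30 mm (distance of jar from where it was at the start of the episode above 0.03 m).
It fails at once if the dark truffle is dropped into the dish (over 0.6 m/s near its floor) (horizontal distance between dark_lump_mid and dish_in below 0.05 m and z of dark_lump_mid in the frame of dish_in below 0.035 m and linear speed of dark_lump above 0.6 m/s).
It also fails if it takes over 67 s, if anything falls off the work surface, if the arm or the gripper's body presses on something with over 40 N, if the wrist force passes 120 N, or if a joint passes its speed limit or range.

### The arm

A 6-joint arm with a two-finger parallel gripper is mounted at the origin on the work surface. World frame = base frame: x ahead of the robot, y to its left, z up, the work surface at z = 0. Lengths are in m, angles in rad, forces in N, time in s.
With the tool pointing down it reaches from about 0.35 to 0.875 m from the base axis. Payload 4.2 kg.
Tool frame: the origin (TCP) lies at the very end of the fingers, on their centre line; the grasp point (between the pads) lies 19 mm behind it; z points along the fingers, y is the direction in which the jaws open and shut (so a half turn about z gives the same grasp; the last joint's range is limited). The gripper opens to 87 mm and grips with 3 to 60 N. Pads are 19 mm wide; open, the fingers measure 117 mm over their backs; the gripper's body (75 mm by 190 mm) begins 51 mm behind the grasp point.
Start: joints at [1.55, 0.385, 0.008, 0, -1.194, -0.259], TCP at [0.173, 0.601, 0.202] pointing down, gripper open.
Joint ranges: [-3.14, 3.14], [-1.21, 2.06], [-1.07, 1.41], [-3.16, 2.05], [-2.99, -0.16], [-3.1, 3.1]. Speed limits (rad/s): [2.79, 2.79, 3.14, 3.14, 3.14, 3.14].

### API

Orientations are given as a rotation vector (axis times angle).
In Python, from cell import telemetry, camera, calibration, order, nets gives the robot as it stands.
- The arm moves only by the tool drive_tool, never from a script. Its argument "deltas" is a list of rows, each a list of 4 numbers: the shift along the tool's x, y, z in mm, then the turn about the tool's z in rad. A call has 1 to 12 rows; each row is the pose to reach, as a shift and turn from the pose measured when the call began, along the tool's axes at that moment; what a row does not reach only later rows make up. A row lasts 1/8 s, in which the tool goes at most 62.5 mm and 10.7 degrees, less where a joint would pass 70% of its speed; a pose out of reach is approached as far as the arm can. A call with a gripper value outside its range is refused whole. "grip" is the gripper's target within -1 to 1 (fully open at 1, half-way at 0, shut at -1), set as the call begins (left out, the last holds). The fingers move at their own pace and stop on an object; "newtons" is the grip in N (left out, the last holds). Time passes only in rows, so rows that repeat a pose let the fingers close. It gives the time, the measured TCP pose, the force and the opening at its end, in the units of the state.
- telemetry.get_obs(): the state, without advancing time (a new reading comes with each control period).
- camera(name): name is "scene" or "side" or "wrist"; returns (picture, depth): 400x640x3 uint8, blue, green, red; 400x640 float32, m along the optical axis (not along the pixel's ray), 0 where there is no reading.
- calibration(name): a dict with "intrinsics" (3x3 intrinsics, pixels), "k1" (the pictures are not rectified: a ray, as slopes to the right and down, at radius r is drawn at 1 + k1 r^2 times it, then the intrinsics apply), "camera_from_world" (4x4, takes a point from world to camera coordinates). Camera axes: x right, y down, z forward; pixel columns grow to the right and rows downward; lengths in m; the calibration is good to about 2 mm. A picture is of the moment at which its call begins: read the wrist's pose just before it. calibration takes no time and is no camera call; for the wrist camera it gives the pose at the moment of the call.
- order.close_job(): hands the job in, once; it reports no verdict.
Trained networks look in the newest picture that a camera, given by its name, has taken for a name from the list of things; names that differ only in an ending like _2 or _b are one class to them, and where a whole thing is asked for, a point or a joint stands for the part that bears it (a point fixed in the world has none). Each returns a list of dicts, best first, with "conf" (0 to 1); they miss things now and then, are a little off and sometimes report something else, mostly with a low value. They report only what shows in the picture. A call takes as long as a camera call. They do not tell look-alikes from the thing itself.
- nets.boxes_of(camera, name): "rect" ([left, top, right, bottom] in pixels, round what is visible of it).
- nets.mark_of(camera, name): "centre" ([column, row] in pixels: a listed point, or the origin of a listed thing).
The state is a dict: "time_s": time; "qpos": joint angles; "joint_velocities": joint speeds; "joint_torque": joint torques, N m; "tcp_pos": TCP position; "orientation": TCP orientation; "force": force on the tool from outside, world axes, zero at the start; "ft_torque": the same for the moment, N m; "finger_gap": finger opening in m.
Only numpy, scipy, OpenCV 4.12 (cv2) and the standard library are available. Lean on these libraries where they do the work, as an engineer would, in place of code of your own. Each camera call takes 0.05 s, during which the arm holds its last target.

## Working session

There is one attempt and no reset: what is moved stays moved. The work goes in short steps, Python scripts to look and compute and a tool call to move; the robot and the scene stay as the last step left them, time stands still between calls to the robot, and variables do not carry over. Pictures are saved under pics/ and viewed, and the job is handed in when it is done.

Besides the shell and the picture viewer there is one more tool, called as name([rows], argument=value, ...), one row to a line, values as JSON. drive_tool: Moves the arm, as the interface text tells. Its arguments: {"type":"object","properties":{"deltas":{"type":"array"},"grip":{"type":"number"},"newtons":{"type":"number"}},"required":["deltas"]}

```bash
mkdir -p pics; ls
cat > h.py <<'E'
import numpy as np, cv2
from cell import telemetry, camera, calibration, order, nets
from scipy.spatial.transform import Rotation as R
def snap(n,f):
    c=calibration(n); p,d=camera(n); cv2.imwrite('pics/'+f+'.png',p); np.savez('/tmp/'+f,p=p,d=d,K=c['intrinsics'],k1=c['k1'],T=c['camera_from_world']); return p,d,c
def ray(c,u,v):
    K=np.array(c['intrinsics']); k1=c['k1']
    q=cv2.undistortPoints(np.array([[[u,v]]],float),K,np.array([k1,0,0,0,0.]))[0,0]
    T=np.linalg.inv(np.array(c['camera_from_world'])); return T[:3,3],T[:3,:3]@np.array([q[0],q[1],1.]),q
def atz(c,u,v,z):
    o,r,_=ray(c,u,v); return o+r*(z-o[2])/r[2]
def atd(c,u,v,d):
    o,r,_=ray(c,u,v); return o+r*d
def dep(d,u,v,w=2):
    u=int(round(u));v=int(round(v)); a=d[v-w:v+w+1,u-w:u+w+1]; a=a[a>0]; return np.median(a) if a.size else 0
def proj(c,X):
    T=np.array(c['camera_from_world']); X=T[:3,:3]@np.array(X)+T[:3,3]; x=X[:2]/X[2]; x=x*(1+c['k1']*(x@x)); K=np.array(c['intrinsics']); return K[:2,:2]@x+K[:2,2]
E
python3 - <<'E'
from h import *
o=telemetry.get_obs(); print(o['time_s'],o['tcp_pos'],o['orientation'],R.from_rotvec(o['orientation']).as_matrix().round(3))
for n in ['scene','side']:
    p,d,c=snap(n,n+'0')
    print(n, np.linalg.inv(c['camera_from_world'])[:3,3], c['k1'])
    for t in ['dark_lump_mid','yellow_lump','dish_in','lens_tab','switch_tip','wheel_top','pointer_mark','green_line']+(['crate','jar','brush','station'] if n=='scene' else []):
        for m in nets.mark_of(n,t)[:3]:
            u,v=m['centre']; z=dep(d,u,v); print(t,round(m['conf'],2),np.round((u,v)),atd(c,u,v,z).round(3) if z else None)
print(telemetry.get_obs()['time_s'])
E
```

```text
pics
0.0 [0.17239049 0.6000809  0.20134136] [ 3.10868974e+00 -4.37964019e-01 -3.36094402e-04] [[ 0.961 -0.276 -0.001]
 [-0.276 -0.961 -0.002]
 [ 0.     0.002 -1.   ]]
scene [ 1.2529305  -0.20382035  0.59639786] -0.013423263069318958
dark_lump_mid 0.71 [433. 249.] [0.781 0.307 0.031]
dark_lump_mid 0.68 [444. 192.] [0.589 0.496 0.025]
dark_lump_mid 0.63 [400. 213.] [0.636 0.315 0.034]
yellow_lump 0.67 [403. 212.] [0.639 0.321 0.035]
yellow_lump 0.52 [389. 197.] [0.534 0.351 0.009]
dish_in 0.76 [256. 220.] [ 0.518 -0.034  0.028]
dish_in 0.74 [389. 194.] [0.534 0.348 0.022]
lens_tab 0.67 [316. 177.] [0.609 0.086 0.178]
switch_tip 0.45 [197. 196.] [ 0.471 -0.16   0.106]
wheel_top 0.68 [157. 213.] [ 0.474 -0.255  0.084]
wheel_top 0.66 [394. 207.] [0.582 0.335 0.01 ]
wheel_top 0.61 [238. 235.] [ 0.557 -0.091  0.027]
green_line 0.65 [174. 217.] [ 0.485 -0.223  0.07 ]
crate 0.7 [394. 206.] [0.573 0.342 0.007]
crate 0.51 [156. 213.] [ 0.472 -0.258  0.082]
jar 0.57 [368. 269.] [0.784 0.132 0.038]
brush 0.68 [217. 329.] [ 0.793 -0.19   0.018]
station 0.97 [237. 234.] [ 0.553 -0.093  0.028]
side [0.14253466 0.89662199 1.06791301] 0.0010481693109124664
dark_lump_mid 0.68 [283. 278.] [0.621 0.34  0.042]
dark_lump_mid 0.6 [262. 344.] [0.564 0.507 0.036]
dark_lump_mid 0.6 [301. 298.] [0.567 0.346 0.008]
yellow_lump 0.84 [316. 314.] [0.503 0.378 0.03 ]
yellow_lump 0.25 [390. 199.] [ 0.523 -0.049  0.029]
dish_in 0.89 [385. 198.] [ 0.535 -0.045  0.031]
lens_tab 0.94 [340. 174.] [0.637 0.039 0.143]
switch_tip 0.58 [424. 161.] [ 0.493 -0.212  0.066]
wheel_top 0.73 [438. 152.] [ 0.465 -0.253  0.081]
wheel_top 0.38 [382. 198.] [ 0.542 -0.041  0.032]
green_line 0.83 [429. 157.] [ 0.484 -0.23   0.071]
1.1
```

View pics/scene0.png

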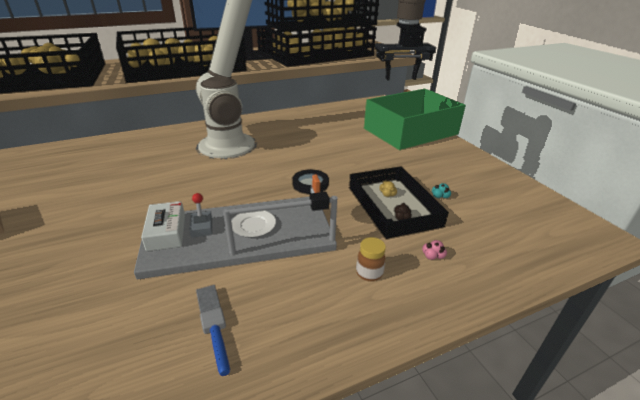

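View pics/side0.png

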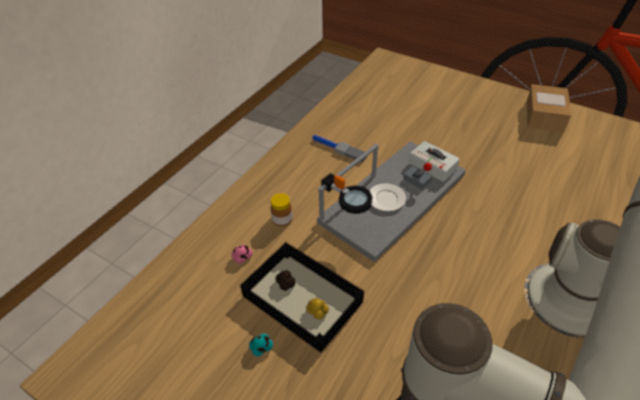

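Run:
```python
import cv2,numpy as np
a=cv2.imread('pics/side0.png')[250:370,225:360]; b=cv2.imread('pics/side0.png')[120:240,300:480]
cv2.imwrite('pics/cropA.png',cv2.resize(a,None,fx=5,fy=5,interpolation=3)); cv2.imwrite('pics/cropB.png',cv2.resize(b,None,fx=4,fy=4,interpolation=3))
```

```text
(no output)
```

View pics/cropA.png

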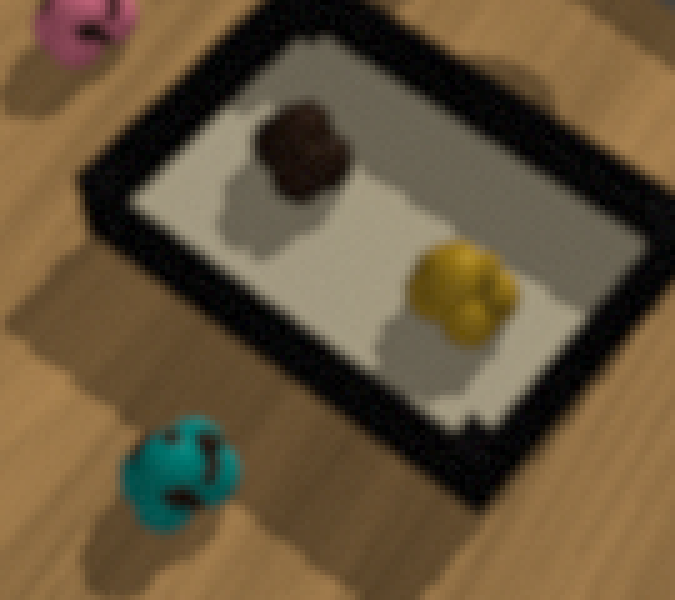

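View pics/cropB.png

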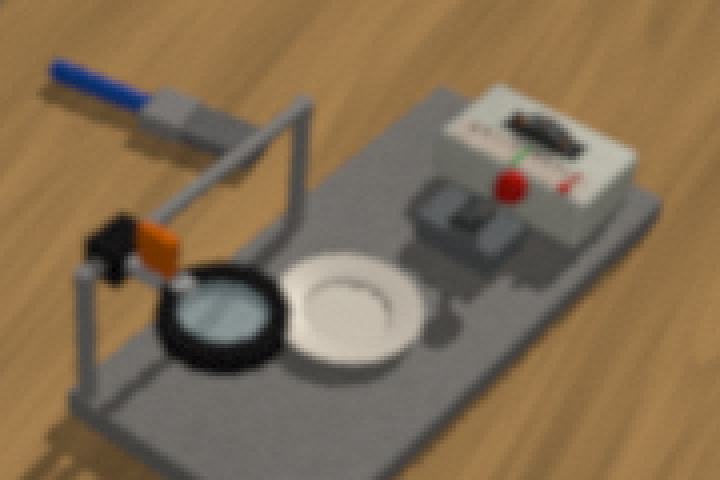

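Candidates for the truffle: the dark one in the crate at scene (402,212) / side (285,280), the yellow one at scene (388,188) / side (317,308), the pink one outside at scene (433,249), and the turquoise one outside at scene (444,192). The crop shows the dark brown lump inside the crate, on the far side, so that is my choice. The magnifier is at the left end, the lever leans toward the robot and the pointer is near the low end.

Run:
```python
from h import *
c=calibration('side');s=calibration('scene')
print('lump',atz(c,284,280,.026),atz(s,402,212,.026)); print('dish',atz(c,387,197.5,.03),atz(s,255,222,.03))
print('yel',atz(c,317,308,.026),atz(s,388.5,188,.026))
w=calibration('wrist');T=np.linalg.inv(w['camera_from_world']);print(T.round(3),w['intrinsics'])
o=telemetry.get_obs();Rm=R.from_rotvec(o['orientation']).as_matrix();print(Rm.T@(T[:3,3]-o['tcp_pos']),(Rm.T@T[:3,:3]).round(3))
tgt=np.array([.62,.335,.25]);print(Rm.T@(tgt-o['tcp_pos'])*1000)
```

```text
lump [0.62381857 0.33528324 0.026     ] [0.62679709 0.32799088 0.026     ]
dish [ 0.53165231 -0.05049695  0.03      ] [ 0.52523609 -0.04028904  0.03      ]
yel [0.51053835 0.36046539 0.026     ] [0.5127765  0.36006967 0.026     ]
[[-0.276 -0.923 -0.268  0.247]
 [-0.961  0.265  0.079  0.579]
 [-0.002  0.28  -0.96   0.385]
 [ 0.     0.     0.     1.   ]] [[308.74770476   0.         318.09122192]
 [  0.         308.74770476 198.42027668]
 [  0.           0.           1.        ]]
[ 7.72997904e-02 -1.76048018e-04 -1.82337001e-01] [[-0.    -0.96  -0.28 ]
 [ 1.     0.    -0.002]
 [ 0.002 -0.28   0.96 ]]
[503.38773549 131.773882   -47.54225128]
```

drive_tool([
  [40,10,-30,0],
  [98,25,-47,0],
  [155,40,-47,0],
  [210,55,-47,0],
  [268,70,-47,0],
  [325,85,-47,0],
  [382,100,-47,0],
  [438,115,-47,0],
  [490,130,-47,0],
  [490,130,-47,0],
], grip=1, newtons=8)

```text
time_s: 2.35
tcp_pos: [0.6102, 0.3376, 0.2481]
orientation: [3.108, -0.446, -0.001]
force: [-0.7, 0.2, -0.6]
finger_gap: 0.0869
```

Run:
```python
from h import *
o=telemetry.get_obs(); print(o['time_s'],o['tcp_pos'],o['orientation'],o['finger_gap'],o['force'])
p,d,c=snap('wrist','w1')
for t in ['dark_lump','dark_lump_mid','yellow_lump','crate']:
    for m in nets.mark_of('wrist',t)[:3]:
        u,v=m['centre']; z=dep(d,u,v); print(t,round(m['conf'],2),np.round((u,v)),atd(c,u,v,z).round(3) if z else None)
```

```text
2.35 [0.61018999 0.33763302 0.24805216] [ 3.10837008e+00 -4.46223871e-01 -1.28918820e-03] 0.08688012188215775 [-0.71112999  0.20676306 -0.61688617]
dark_lump 0.94 [323. 155.] [0.63  0.327 0.047]
dark_lump 0.92 [217. 221.] [0.581 0.492 0.032]
dark_lump 0.77 [294.  45.] [0.763 0.323 0.037]
dark_lump_mid 0.85 [292.  37.] [0.77  0.323 0.042]
dark_lump_mid 0.81 [216. 226.] [0.576 0.494 0.037]
dark_lump_mid 0.56 [319. 158.] [0.627 0.332 0.048]
yellow_lump 0.76 [323. 237.] [0.523 0.357 0.045]
crate 0.75 [323. 196.] [0.567 0.343 0.007]
```

View pics/w1.png

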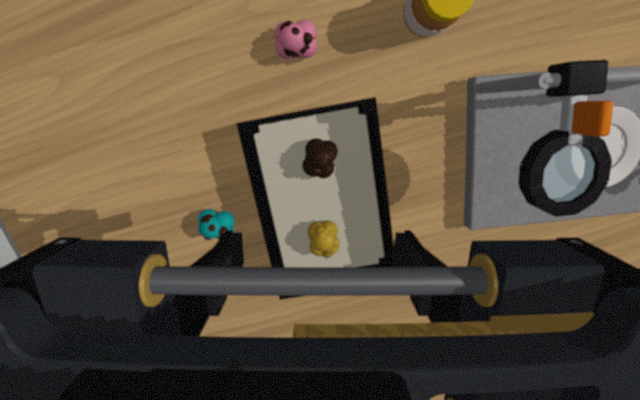

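Run:
```python
from h import *
f=np.load('/tmp/w1.npz');c=dict(intrinsics=f['K'],k1=float(f['k1']),camera_from_world=f['T']);p=f['p'];d=f['d']
v=p.max(2); m=np.zeros(v.shape,np.uint8); m[125:190,290:350]=(v[125:190,290:350]<75)
n,l,st,ce=cv2.connectedComponentsWithStats(m); i=1+np.argmax(st[1:,4]); print(st[i],ce[i])
ys,xs=np.where(l==i); P=np.array([atz(c,x,y,.03) for x,y in zip(xs,ys)])
print('mean',P.mean(0)); Q=P[:,:2]-P[:,:2].mean(0); print(cv2.minAreaRect((P[:,:2]*1000).astype(np.float32)))
w,V=np.linalg.eigh(Q.T@Q); print(w,V)
D=d[ys,xs];ok=D>0; X=np.array([atd(c,x,y,z) for x,y,z in zip(xs[ok],ys[ok],D[ok])]); print('depth pts',np.median(X,0),np.percentile(X[:,2],[5,95]), np.percentile(X[:,0],[3,97]).mean(), np.percentile(X[:,1],[3,97]).mean())
for u,vv in [(375,99),(240,125),(257,133),(362,110),(383,255)]: print(atz(c,u,vv,.05 if (u,vv) in[(375,99),(240,125)] else .006))
cv2.imwrite('pics/w1c.png',cv2.resize(p[100:220,230:400],None,fx=4,fy=4,interpolation=3))
```

```text
[ 302  139   36   39 1061] [319.27144204 157.81244109]
mean [0.62482777 0.33225817 0.03      ]
((624.0840454101562, 332.5728759765625), (41.04215621948242, 50.00941467285156), 61.687408447265625)
[0.12912334 0.1903606 ] [[-0.5155129  -0.85688182]
 [-0.85688182  0.5155129 ]]
depth pts [0.62669513 0.33193368 0.03859999] [0.0272562  0.04739066] 0.6249295264364046 0.33210870558898403
[0.67663924 0.24853059 0.05      ]
[0.69335909 0.41207603 0.05      ]
[0.67769592 0.40459921 0.006     ]
[0.6668072  0.26071655 0.006     ]
[0.45202032 0.28173253 0.006     ]
```

View pics/w1c.png

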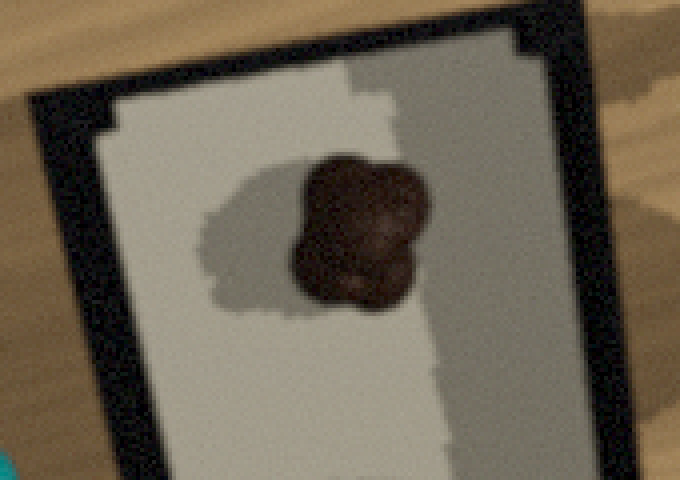

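The crop shows the dark lump at wrist (319,158), which gives (0.624, 0.332), with its long axis at about -28°. I'll turn the jaws across its narrow side and go down.

drive_tool([
  [8,1,50,0.1],
  [15,1.5,105,0.2],
  [15,1.5,155,0.2],
  [15,1.5,195,0.2],
  [15,1.5,220,0.2],
  [15,1.5,235,0.2],
  [15,1.5,235,0.2],
], grip=1)

```text
time_s: 3.48
tcp_pos: [0.6198, 0.3364, 0.0143]
orientation: [3.052, -0.742, -0.001]
force: [0.3, -0.4, 0.0]
finger_gap: 0.0872
```

drive_tool([
  [0,0,0,0],
  [0,0,0,0],
  [0,0,0,0],
  [0,0,0,0],
  [0,0,0,0],
  [0,0,0,0],
], grip=-1, newtons=12)

```text
time_s: 4.22
tcp_pos: [0.6198, 0.3361, 0.0143]
orientation: [3.052, -0.742, -0.001]
force: [-0.4, -1.6, 0.9]
finger_gap: 0.0347
```

drive_tool([
  [0,0,0,0],
  [0,0,-15,0],
  [0,0,-60,0],
  [0,0,-110,0],
  [0,0,-160,0],
  [0,0,-200,0],
  [0,0,-200,0],
])

```text
time_s: 5.1
tcp_pos: [0.622, 0.3375, 0.2209]
orientation: [-3.046, 0.74, -0.01]
force: [0.1, -0.5, -0.2]
finger_gap: 0.0314
```

Run:
```python
from h import *
o=telemetry.get_obs(); print(o['time_s'],o['tcp_pos'],o['orientation'],o['finger_gap'],o['force'])
p,d,c=snap('wrist','w2')
for t in ['dark_lump','dish_in','lens_tab','switch_tip','wheel_top','station','green_line','pointer_mark']:
    for m in nets.mark_of('wrist',t)[:2]:
        u,v=m['centre']; z=dep(d,u,v); print(t,round(m['conf'],2),np.round((u,v)),atd(c,u,v,z).round(3) if z else None)
```

```text
5.1 [0.62200713 0.33748894 0.22086322] [-3.04605308  0.73976755 -0.01024438] 0.03138534840480195 [ 0.13615827 -0.51088465 -0.22680502]
dark_lump 0.94 [319. 220.] [0.64  0.328 0.249]
dark_lump 0.85 [272.  57.] [0.765 0.323 0.04 ]
dish_in 0.48 [630. 102.] [0.58  0.062 0.146]
lens_tab 0.56 [634.  73.] [0.613 0.085 0.179]
switch_tip 0.2 [321. 221.] [0.639 0.327 0.249]
station 0.94 [637.  98.] [ 0.531 -0.056  0.03 ]
```

View pics/w2.png

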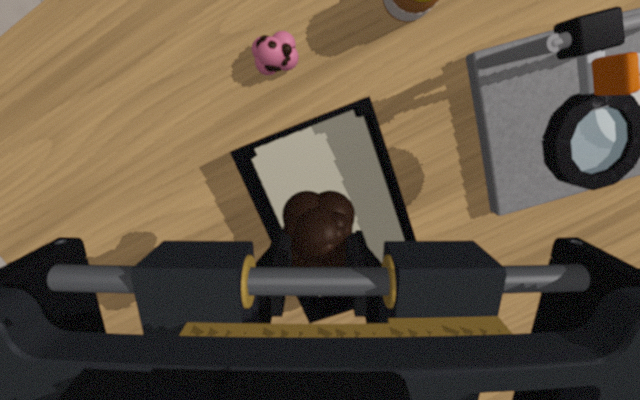

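drive_tool([
  [0,30,-30,0],
  [0,80,-50,-0.15],
  [2,135,-60,-0.3],
  [4,190,-60,-0.45],
  [7,245,-60,-0.6],
  [10,300,-60,-0.75],
  [13,355,-60,-0.9],
  [16,405,-60,-0.93],
  [17,428,-60,-0.93],
  [17,428,-60,-0.93],
])

```text
time_s: 6.8
tcp_pos: [0.4379, -0.0529, 0.2748]
orientation: [3.061, 0.702, -0.003]
force: [0.3, 1.3, -0.3]
finger_gap: 0.0316
```

Run:
```python
from h import *
o=telemetry.get_obs(); print(o['time_s'],o['tcp_pos'],o['orientation'],o['finger_gap'],o['force'],o['qpos'])
p,d,c=snap('wrist','w3')
for t in ['dish_in','lens_tab','switch_tip','wheel_top','green_line','pointer_mark']:
    for m in nets.mark_of('wrist',t)[:2]:
        u,v=m['centre']; z=dep(d,u,v); print(t,round(m['conf'],2),np.round((u,v),1),atd(c,u,v,z).round(3) if z else None)
```

```text
6.8 [ 0.43793694 -0.0528903   0.27484664] [ 3.06063683  0.70167552 -0.00346636] 0.03162956013092424 [ 0.27525244  1.31197041 -0.3230802 ] [ 2.51687935e-01  1.51330379e-02 -2.83913750e-01  1.56111557e-03
 -1.27399780e+00  1.76937729e+00]
dish_in 0.23 [319.1 223. ] [ 0.456 -0.045  0.304]
lens_tab 0.35 [449.6 198.8] [ 0.481 -0.224  0.071]
switch_tip 0.6 [406.6 193.1] [ 0.467 -0.155  0.106]
wheel_top 0.65 [467.9 215.5] [ 0.473 -0.252  0.084]
wheel_top 0.18 [367.7 120.7] [ 0.523 -0.085  0.035]
green_line 0.96 [449.6 198. ] [ 0.482 -0.224  0.071]
pointer_mark 0.46 [428.8 225.9] [ 0.437 -0.219  0.072]
```

View pics/w3.png

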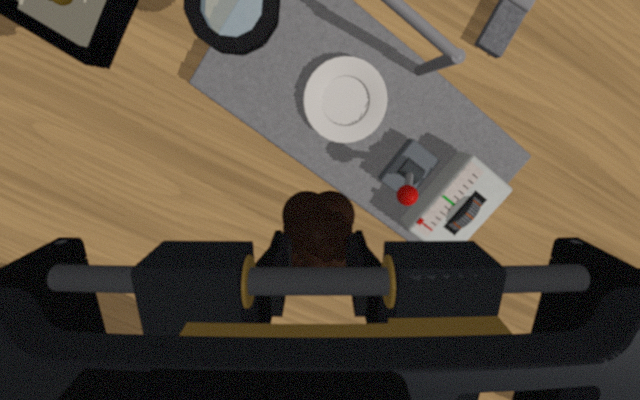

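Run:
```python
from h import *
from scipy.optimize import least_squares
f=np.load('/tmp/w3.npz');c=dict(intrinsics=f['K'],k1=float(f['k1']),camera_from_world=f['T']);p=f['p']
hsv=cv2.cvtColor(p,cv2.COLOR_BGR2HSV)
m=((hsv[...,2]>120)&(hsv[...,1]<60)).astype(np.uint8); m[:40]=0;m[150:]=0;m[:,:280]=0;m[:,400:]=0
m=cv2.morphologyEx(m,cv2.MORPH_CLOSE,np.ones((9,9)))
n,l,st,ce=cv2.connectedComponentsWithStats(m); i=1+np.argmax(st[1:,4]); print(st[i],ce[i])
cn=max(cv2.findContours((l==i).astype(np.uint8),0,1)[0],key=len)[:,0]
W=np.array([atz(c,x,y,.037)[:2] for x,y in cn])
r=least_squares(lambda s:np.hypot(*(W-s[:2]).T)-s[2],[.52,-.05,.055],loss='soft_l1',f_scale=.002).x; print('dish circle',r)
pts=[((467.9,215.5),(-20,-168,84)),((190,82),(-105,225,25)),((528,155),(105,-225,25))]
def res(s,ret=False):
    C,S=np.cos(s[2]),np.sin(s[2]); o=[]
    for px,q in pts+[(None,(0,40,37))]:
        q=np.array(q)/1000; w=np.array([s[0]+C*q[0]-S*q[1],s[1]+S*q[0]+C*q[1]])
        o+=list((w-(r[:2] if px is None else atz(c,*px,q[2])[:2]))*1000)
    return np.array(o)
s=least_squares(res,[.53,-.08,0]).x; print(s,res(s).round(1))
print('switch ball at z.1',atz(c,407.5,196,.1), 'green',atz(c,449.6,198.5,.07),'ptr',atz(c,421,221,.07))
C,S=np.cos(s[2]),np.sin(s[2])
for q in [(0,40,0),(-20,-85,0),(-20,-168,84),(90,-15,140)]:
    print(q,(s[0]+(C*q[0]-S*q[1])/1000).round(4),(s[1]+(S*q[0]+C*q[1])/1000).round(4))
tab=np.array([.611,.0855])-s[:2]; print('tab st',np.array([[C,S],[-S,C]])@tab)
cv2.imwrite('pics/w3c.png',cv2.resize(p[130:250,380:540],None,fx=5,fy=5,interpolation=3))
```

```text
[  280    40   120   110 11555] [336.7987884   94.48420597]
dish circle [ 0.53171567 -0.03487667  0.0787392 ]
[ 0.52460668 -0.08302561 -0.18489657] [ 0.6  7.3 -2.7  6.8  1.9 -5.3  0.2 -8.8]
switch ball at z.1 [ 0.46356472 -0.160457    0.1       ] green [ 0.4813997 -0.2247507  0.07     ] ptr [ 0.43763932 -0.20665149  0.07      ]
(0, 40, 0) 0.532 -0.0437
(-20, -85, 0) 0.4893 -0.1629
(-20, -168, 84) 0.4741 -0.2445
(90, -15, 140) 0.6103 -0.1143
tab st [0.0539382 0.1815361]
```

View pics/w3c.png

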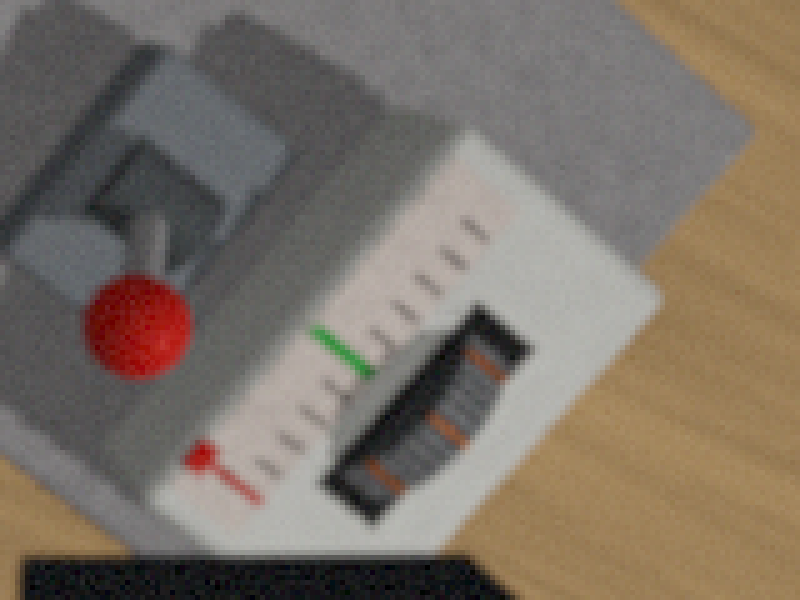

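Run:
```python
from h import *
from scipy.optimize import least_squares
def L(n):
    f=np.load('/tmp/%s.npz'%n);return dict(intrinsics=f['K'],k1=float(f['k1']),camera_from_world=f['T']),f['p']
c,p=L('w3');c1,p1=L('w1');c2,p2=L('w2')
v=p[40:150,290:400].astype(int)
for th in (110,130,150):
    g=p.min(2); m=np.zeros(g.shape,np.uint8); m[40:150,285:400]=g[40:150,285:400]>th
    n,l,st,ce=cv2.connectedComponentsWithStats(m); i=1+np.argmax(st[1:,4])
    cn=max(cv2.findContours((l==i).astype(np.uint8),0,1)[0],key=len); h=cv2.convexHull(cn)[:,0]
    W=np.array([atz(c,x,y,.037)[:2] for x,y in h])
    r=least_squares(lambda s:np.hypot(*(W-s[:2]).T)-s[2],[.52,-.05,.055],loss='soft_l1',f_scale=.002).x; print(th,st[i],'dish circle',r)
for nm,cc,u,z,q in [('wheel',c,(467.9,215.5),.084,(-20,-168)),('cornNL',c,(190,82),.025,(-105,225)),('cornFR',c,(529,155),.025,(105,-225)),('w1 FL',c1,(468,80),.025,(105,225)),('w1 NL',c1,(470,228),.025,(-105,225)),
  ('w2 FL',c2,(468,57),.025,(105,225)),('w2 NL',c2,(498,213),.025,(-105,225)),('tab1',c1,(593,114),.179,(90,0)),('railpostR',c,(460,57),.14,(90,-15)),('green',c,(448.6,200.4),.07,0),('ptr',c,(426,225),.07,0),('consFR',c,(512.5,189),.07,(45,-208)),('consFL',c,(474,156),.07,(45,-128))]:
    print(nm,atz(cc,*u,z)[:2].round(4),q)
```

```text
110 [  285    40   115   110 10677] dish circle [ 0.51964316 -0.0392836   0.08769127]
130 [ 303   56   86   88 5854] dish circle [ 0.53252498 -0.04698736  0.05547202]
150 [ 304   56   84   87 5534] dish circle [ 0.53251054 -0.04657772  0.05442889]
wheel [ 0.4735 -0.2518] (-20, -168)
cornNL [0.4655 0.1507] (-105, 225)
cornFR [ 0.5853 -0.3196] (105, -225)
w1 FL [0.6668 0.1251] (105, 225)
w1 NL [0.4677 0.1536] (-105, 225)
w2 FL [0.6664 0.1231] (105, 225)
w2 NL [0.4691 0.1533] (-105, 225)
tab1 [0.62   0.0973] (90, 0)
railpostR [ 0.6121 -0.1209] (90, -15)
green [ 0.4786 -0.225 ] 0
ptr [ 0.4357 -0.2158] 0
consFR [ 0.5299 -0.2949] (45, -208)
consFL [ 0.5433 -0.2229] (45, -128)
```

Run:
```python
import cv2
p=cv2.imread('pics/w3.png'); cv2.imwrite('pics/w3d.png',cv2.resize(p[0:160,170:490],None,fx=2.5,fy=2.5,interpolation=3))
```

```text
(no output)
```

View pics/w3d.png

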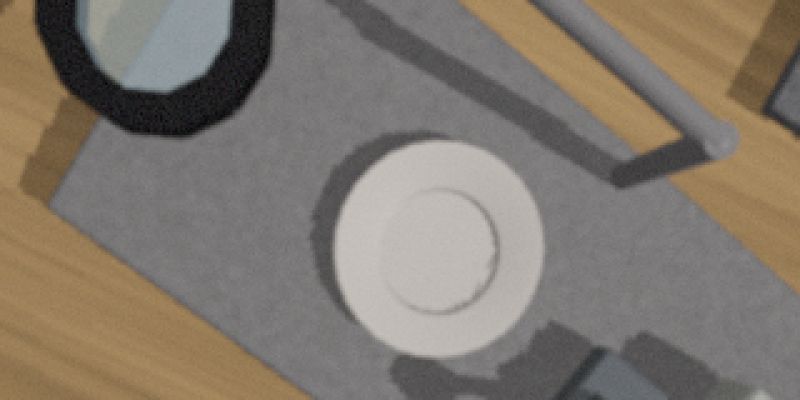

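Run:
```python
import numpy as np
from scipy.optimize import least_squares
D=[(.4735,-.2518,-20,-168),(.4655,.1507,-105,225),(.5853,-.3196,105,-225),(.6668,.1251,105,225),(.4677,.1536,-105,225),(.5325,-.0467,0,40),(.5325,-.0467,0,40),(.5299,-.2949,45,-208),(.5433,-.2229,45,-128)]
D=np.array(D)
def f(s):
    C,S=np.cos(s[2]),np.sin(s[2]);q=D[:,2:]/1000
    return (np.c_[s[0]+C*q[:,0]-S*q[:,1],s[1]+S*q[:,0]+C*q[:,1]]-D[:,:2]).ravel()
r=least_squares(f,[.52,-.08,-.1],loss='soft_l1',f_scale=.002);s=r.x;print(s);print((f(s)*1000).reshape(-1,2).round(1))
C,S=np.cos(s[2]),np.sin(s[2])
for q in [(0,40),(-20,-85),(-20,-168),(90,-15)]: print(q,s[0]+(C*q[0]-S*q[1])/1000,s[1]+(S*q[0]+C*q[1])/1000)
for t in [(.62,.0973),(.4357,-.2158),(.4786,-.225),(.612,-.1209),(.4645,-.1605)]: print(t,(np.array([[C,S],[-S,C]])@(np.array(t)-s[:2])*1000).round(1))
```

```text
[ 0.52479277 -0.08616625 -0.18913236]
[[  0.1   4.4]
 [ -1.5   3.9]
 [  0.3  -7.3]
 [  3.4 -10. ]
 [ -3.7   1. ]
 [ -0.2  -0.2]
 [ -0.2  -0.2]
 [ -0.   -4. ]
 [  1.6   2.6]]
(0, 40) 0.5323130397272303 -0.046879544541499285
(-20, -85) 0.4891688351565351 -0.16589037435106746
(-20, -168) 0.4735642707298843 -0.24741029565288486
(90, -15) 0.610367761097083 -0.11781938152943343
(0.62, 0.0973) [ 59.  198.1]
(0.4357, -0.2158) [ -63.1 -144.1]
(0.4786, -0.225) [ -19.3 -145. ]
(0.612, -0.1209) [ 92.2 -17.7]
(0.4645, -0.1605) [-45.2 -84.3]
```

drive_tool([
  [25,10,0,0.16],
  [50,20,0,0.32],
  [75,30,0,0.48],
  [83,33,10,0.64],
  [83,33,50,0.64],
  [83,33,95,0.64],
  [83,33,130,0.64],
  [83,33,130,0.64],
])

```text
time_s: 8.15
tcp_pos: [0.5257, -0.0445, 0.1413]
orientation: [3.124, -0.29, -0.015]
force: [-0.3, 0.4, 1.1]
finger_gap: 0.0314
```

Run:
```python
from h import *
o=telemetry.get_obs(); print(o['time_s'],o['tcp_pos'],o['orientation'],o['finger_gap'],o['force'])
M=R.from_rotvec(o['orientation']).as_matrix();print(M.round(3)); print((M.T@(np.array([.5275,-.0465,.06])-o['tcp_pos'])*1000).round(1))
p,d,c=snap('wrist','w4')
```

```text
8.15 [ 0.52573001 -0.04452021  0.14134936] [ 3.12376276 -0.29019866 -0.01509936] 0.03135000610947965 [-0.31355193  0.38910442  1.09411785]
[[ 0.983 -0.184 -0.01 ]
 [-0.184 -0.983 -0.003]
 [-0.009  0.005 -1.   ]]
[ 2.9  1.2 81.3]
```

View pics/w4.png

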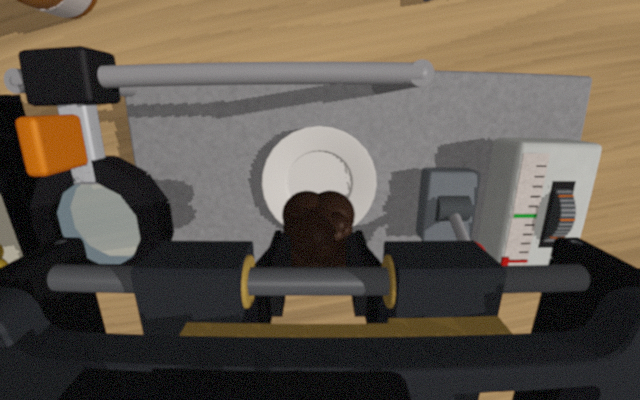

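The view is aligned with the station. The lump at (319,228) is in line with the dish (centre about (320,178)), and the magnifier and switch both clear the gripper body. I'll go down.

drive_tool([
  [1,0.5,25,0],
  [2,1,55,0],
  [3,1,75,0],
  [3,1,86,0],
  [3,1,90,0],
  [3,1,90,0],
])

```text
time_s: 8.95
tcp_pos: [0.5308, -0.0461, 0.0545]
orientation: [3.125, -0.289, -0.005]
force: [-0.4, 0.2, 1.1]
finger_gap: 0.0315
```

drive_tool([
  [0,0,4,0],
  [0,0,6,0],
  [0,0,8,0],
  [0,0,8,0],
])

```text
time_s: 9.45
tcp_pos: [0.5306, -0.0462, 0.0464]
orientation: [3.125, -0.289, -0.005]
force: [0.8, 0.2, -0.3]
finger_gap: 0.0314
```

drive_tool([
  [-2,0,3,0],
  [-3,0,5,0],
  [-3,0,7,0],
  [-3,0,7,0],
])

```text
time_s: 9.95
tcp_pos: [0.5276, -0.0457, 0.0392]
orientation: [3.125, -0.289, -0.006]
force: [0.7, 1.0, -0.4]
finger_gap: 0.0309
```

Run:
```python
from h import *
o=telemetry.get_obs(); print(o['time_s'],o['tcp_pos'],o['force'])
p,d,c=snap('wrist','w5'); p,d,c=snap('side','s5'); cv2.imwrite('pics/s5c.png',cv2.resize(p[130:250,300:480],None,fx=4,fy=4,interpolation=3))
print(telemetry.get_obs()['force'])
```

```text
9.95 [ 0.52757303 -0.04569085  0.03919655] [ 0.7225151   0.97390278 -0.35482696]
[ 0.12108209 -0.435991   -1.11194976]
```

View pics/w5.png

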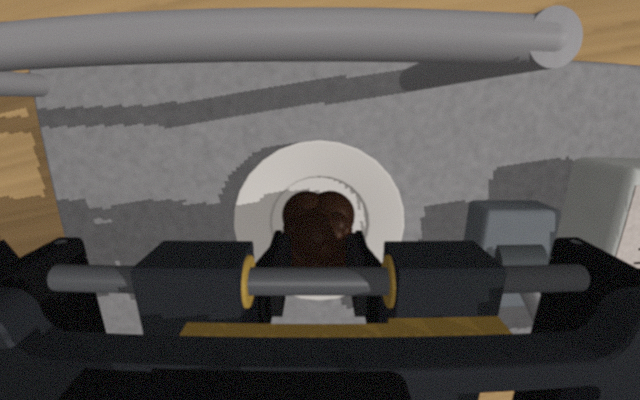

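View pics/s5c.png

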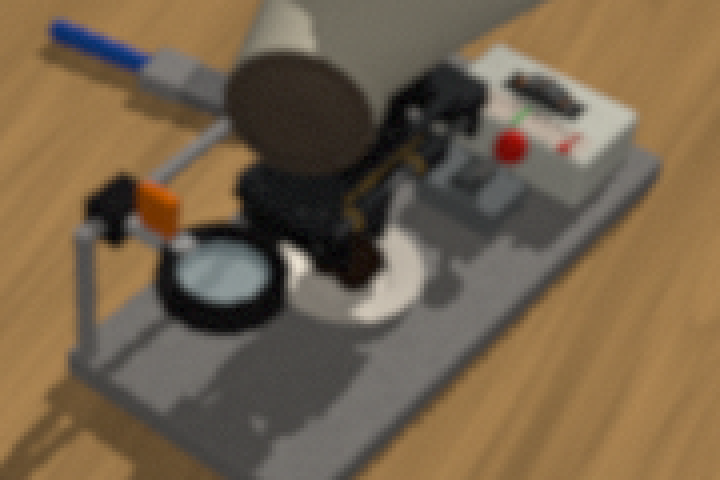

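drive_tool([
  [0,0,1,0],
  [0,0,2,0],
  [0,0,3,0],
  [0,0,3,0],
])

```text
time_s: 10.55
tcp_pos: [0.5281, -0.0458, 0.0379]
orientation: [3.125, -0.288, -0.003]
force: [-3.0, 1.1, 9.6]
finger_gap: 0.031
```

Run:
```python
from h import *
o=telemetry.get_obs(); print(o['time_s'],o['tcp_pos'],o['force'],o['finger_gap'])
f=np.load('/tmp/w5.npz');c=dict(intrinsics=f['K'],k1=float(f['k1']),camera_from_world=f['T']);p=f['p']
print('proj dish rim ctr',proj(c,[.5325,-.0467,.037]),[proj(c,[.5325+.055*np.cos(a),-.0467+.055*np.sin(a),.037]).round() for a in (0,1.57,3.14,4.71)])
print('TCP+lump',proj(c,[.5327,-.0485,.05]))
```

```text
10.55 [ 0.52809762 -0.04575352  0.03792173] [-2.98501251  1.11049142  9.62771714] 0.030955739982787375
proj dish rim ctr [318.850341   226.26890139] [array([302., 141.]), array([236., 241.]), array([333., 299.]), array([404., 211.])]
TCP+lump [321.84789125 233.44981702]
```

drive_tool([
  [0,0,-1,0],
  [0,0,-1,0],
  [0,0,-1,0],
  [0,0,-1,0],
], grip=0.3)

```text
time_s: 11.05
tcp_pos: [0.528, -0.0458, 0.0386]
orientation: [3.124, -0.288, -0.004]
force: [0.1, 1.1, -0.1]
finger_gap: 0.0549
```

drive_tool([
  [0,0,-5,0],
  [0,0,-25,0],
  [0,0,-65,0],
  [0,0,-115,0],
  [0,0,-165,0],
  [0,0,-190,0],
  [0,0,-190,0],
])

```text
time_s: 11.92
tcp_pos: [0.5297, -0.0449, 0.2312]
orientation: [3.126, -0.288, 0.005]
force: [0.1, 0.1, -0.3]
finger_gap: 0.0568
```

Run:
```python
from h import *
o=telemetry.get_obs(); print(o['time_s'],o['tcp_pos'],o['orientation'],o['force'],o['finger_gap'])
p,d,c=snap('wrist','w6')
p2,d2,c2=snap('side','s6'); cv2.imwrite('pics/s6c.png',cv2.resize(p2[130:250,300:480],None,fx=4,fy=4,interpolation=3))
for t in ['dark_lump_mid','lens_tab','switch_tip','wheel_top']:
    for m in nets.mark_of('wrist',t)[:2]:
        u,v=m['centre']; z=dep(d,u,v); print(t,round(m['conf'],2),np.round((u,v),1),atd(c,u,v,z).round(3) if z else None)
```

```text
11.925 [ 0.52971774 -0.04490005  0.23117448] [ 3.12592133 -0.28778868  0.00453248] [ 0.14366463  0.08470869 -0.32438762] 0.05681877185976162
dark_lump_mid 0.82 [318.7 171.7] [ 0.539 -0.047  0.072]
lens_tab 0.71 [134.2 136.7] [0.613 0.083 0.179]
switch_tip 0.72 [431.6 222.3] [ 0.47  -0.157  0.106]
wheel_top 0.85 [509.7 196.9] [ 0.474 -0.256  0.083]
```

View pics/w6.png

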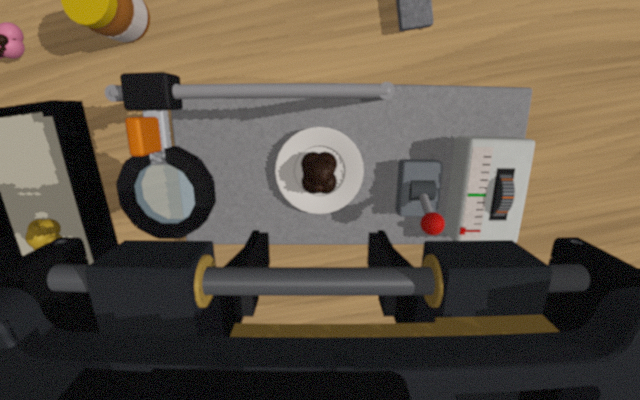

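View pics/s6c.png

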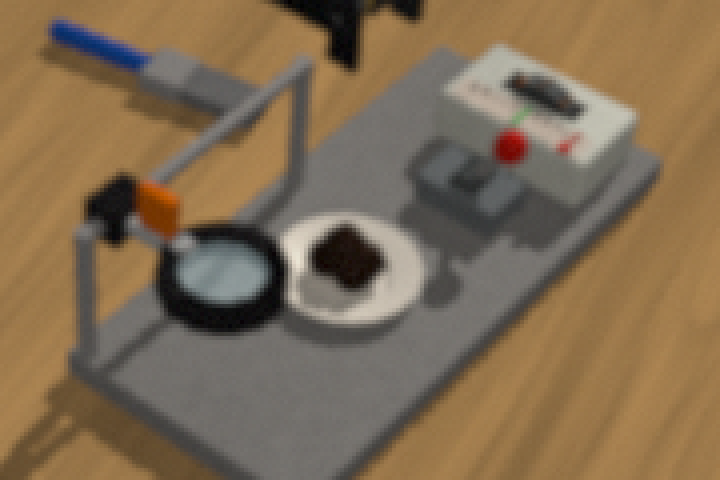

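The truffle lies centred in the dish, at wrist (319,172) against the dish centre at about (320,170). Next is the orange tab, world (0.613, 0.084), pushed from its left with closed fingers.

drive_tool([
  [18,-50,0,0],
  [36,-105,0,0],
  [54,-155,0,0],
  [58,-173,0,0],
  [58,-173,0,0],
  [58,-173,30,0],
  [58,-173,60,0],
  [58,-173,73,0],
  [58,-173,73,0],
], grip=-1)

```text
time_s: 13.35
tcp_pos: [0.6155, 0.1129, 0.1527]
orientation: [3.122, -0.289, -0.011]
force: [-0.3, 0.1, 0.8]
finger_gap: 0.0002
```

Run:
```python
from h import *
o=telemetry.get_obs(); print(o['time_s'],o['tcp_pos'],o['orientation'],o['force'],o['finger_gap'])
p,d,c=snap('wrist','w7')
```

```text
13.35 [0.61553722 0.11293938 0.15265386] [ 3.12247403 -0.28902073 -0.01054855] [-0.31286844  0.11137296  0.80523067] 0.0001584941287518028
```

View pics/w7.png

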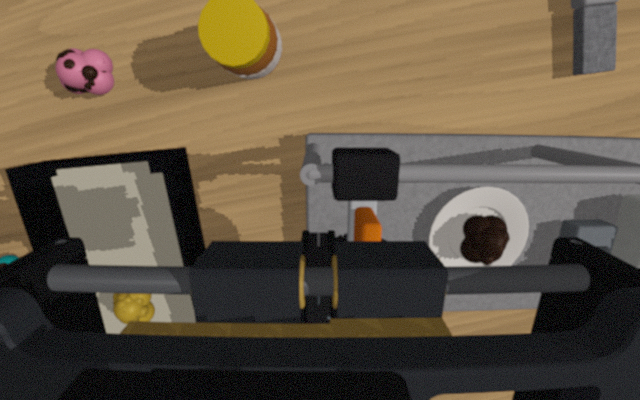

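drive_tool([
  [0,6,-2,0],
  [0,12,-3,0],
  [0,24,-3,0],
  [0,40,-3,0],
  [0,56,-3,0],
  [0,72,-3,0],
  [0,88,-3,0],
  [0,104,-3,0],
  [0,118,-3,0],
  [0,130,-3,0],
  [0,140,-3,0],
  [0,140,-3,0],
])

```text
time_s: 14.9
tcp_pos: [0.5892, -0.0253, 0.1566]
orientation: [3.122, -0.29, -0.013]
force: [-0.7, 0.7, -0.3]
finger_gap: 0.0004
```

drive_tool([
  [0,6,0,0],
  [0,12,0,0],
  [0,17,0,0],
  [0,17,0,0],
])

```text
time_s: 15.4
tcp_pos: [0.5859, -0.0419, 0.1563]
orientation: [3.123, -0.291, -0.013]
force: [0.4, 1.8, -2.2]
finger_gap: 0.0007
```

Run:
```python
from h import *
o=telemetry.get_obs(); print(o['time_s'],o['tcp_pos'],o['orientation'],o['force'],o['finger_gap'])
p,d,c=snap('wrist','w8')
```

```text
15.4 [ 0.58590249 -0.04188103  0.15632301] [ 3.1227911  -0.29105236 -0.01344844] [ 0.44912028  1.78764678 -2.19093112] 0.0007443609267130868
```

View pics/w8.png

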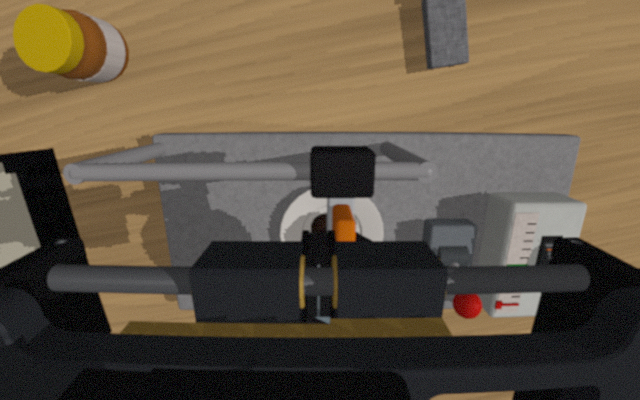

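drive_tool([
  [0,4,0,0],
  [0,8,0,0],
  [0,10,0,0],
  [0,10,0,0],
])

```text
time_s: 15.95
tcp_pos: [0.5861, -0.0426, 0.1564]
orientation: [-3.12, 0.288, 0.006]
force: [-0.3, 29.7, 1.7]
finger_gap: 0.0004
```

drive_tool([
  [0,-12,0,0],
  [0,-14,-15,0],
  [0,-14,-60,0],
  [-40,10,-60,0],
  [-80,45,-60,0],
  [-120,85,-60,0],
  [-148,125,-60,0],
  [-148,139,-40,0],
  [-148,139,-20,0],
  [-148,139,-20,0],
])

```text
time_s: 17.2
tcp_pos: [0.4136, -0.1534, 0.1757]
orientation: [-3.121, 0.291, 0.01]
force: [-0.1, -0.1, 0.9]
finger_gap: 0.0002
```

Run:
```python
from h import *
o=telemetry.get_obs(); print(o['time_s'],o['tcp_pos'],o['orientation'],o['force'],o['finger_gap'])
p,d,c=snap('wrist','w9')
for t in ['lens_tab','switch_tip','wheel_top','pointer_mark','green_line']:
    for m in nets.mark_of('wrist',t)[:2]:
        u,v=m['centre']; z=dep(d,u,v); print(t,round(m['conf'],2),np.round((u,v),1),atd(c,u,v,z).round(3) if z else None)
s=[.5248,-.0862,-.189]; C,S=np.cos(s[2]),np.sin(s[2])
print('tcp st',np.array([[C,S],[-S,C]])@(o['tcp_pos'][:2]-np.array(s[:2])))
```

```text
17.2 [ 0.41363622 -0.15342697  0.17565283] [-3.12067817  0.29075907  0.01024499] [-0.06158123 -0.08443671  0.87418613] 0.0002485580382586029
lens_tab 0.54 [420.9 108.7] [ 0.474 -0.253  0.084]
lens_tab 0.16 [383.3 109.5] [ 0.478 -0.224  0.072]
switch_tip 0.91 [318.1 142.3] [ 0.464 -0.162  0.108]
wheel_top 0.94 [422.1 110.6] [ 0.472 -0.254  0.084]
pointer_mark 0.64 [382.5 157.9] [ 0.435 -0.217  0.073]
pointer_mark 0.32 [383.2 110.4] [ 0.477 -0.223  0.072]
green_line 0.58 [383.1 108.1] [ 0.479 -0.224  0.072]
tcp st [-0.09655385 -0.08691493]
```

View pics/w9.png

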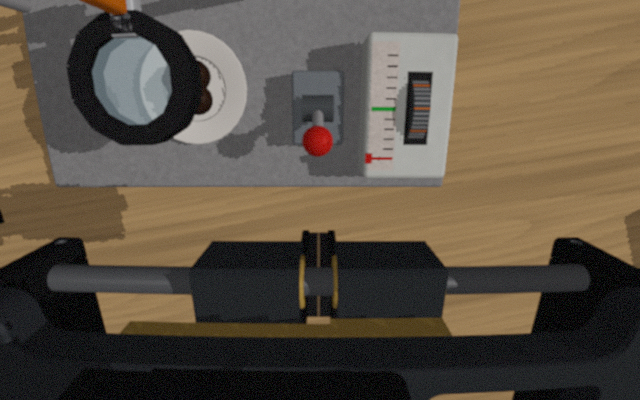

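drive_tool([
  [0,0,40,0],
  [0,0,75,0],
  [0,0,86,0],
  [0,0,86,0],
  [20,0,86,0],
  [35,0,86,0],
  [48,0,86,0],
  [60,0,86,0],
  [72,0,86,0],
  [82,0,86,0],
  [88,0,86,0],
  [88,0,86,0],
])

```text
time_s: 19.0
tcp_pos: [0.5023, -0.1677, 0.0903]
orientation: [-3.12, 0.288, 0.004]
force: [0.5, 0.6, -0.0]
finger_gap: 0.0004
```

Run:
```python
from h import *
o=telemetry.get_obs(); print(o['time_s'],o['tcp_pos'],o['orientation'],o['force'],o['finger_gap'])
p,d,c=snap('wrist','w10')
s=[.5248,-.0862,-.189]; C,S=np.cos(s[2]),np.sin(s[2])
print('tcp st',np.array([[C,S],[-S,C]])@(o['tcp_pos'][:2]-np.array(s[:2])))
```

```text
19.0 [ 0.50231644 -0.16769554  0.09032724] [-3.11999506  0.2877907   0.00378069] [ 0.45261229  0.5984794  -0.01749434] 0.0004243350741125381
tcp st [-0.00677206 -0.08426845]
```

View pics/w10.png

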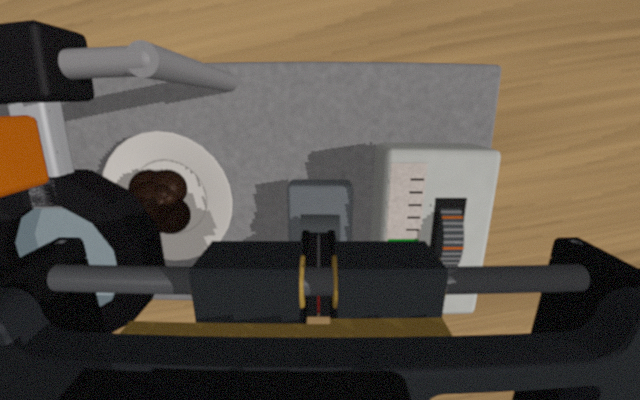

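drive_tool([
  [-4,0,-10,0],
  [-4,0,-50,0],
  [-40,0,-90,0],
  [-80,0,-100,0],
  [-80,0,-100,0],
])

```text
time_s: 19.68
tcp_pos: [0.4214, -0.1536, 0.1927]
orientation: [-3.119, 0.287, -0.001]
force: [0.8, -0.2, -0.4]
finger_gap: 0.0007
```

Run:
```python
from h import *
o=telemetry.get_obs(); print(o['time_s'],o['tcp_pos'],o['orientation'],o['force'],o['finger_gap'])
p,d,c=snap('wrist','w11')
for t in ['switch_tip','wheel_top','pointer_mark','green_line']:
    for m in nets.mark_of('wrist',t)[:1]:
        u,v=m['centre']; z=dep(d,u,v); print(t,round(m['conf'],2),np.round((u,v),1),atd(c,u,v,z).round(3) if z else None)
```

```text
19.675 [ 0.42143461 -0.15358139  0.19271247] [-3.11927998e+00  2.87425786e-01 -1.32610563e-03] [ 0.76690657 -0.17695715 -0.4063843 ] 0.000652793524717538
switch_tip 0.65 [319.6 147.2] [ 0.466 -0.162  0.108]
wheel_top 0.73 [419.6 117.3] [ 0.474 -0.257  0.084]
pointer_mark 0.54 [376.7 166. ] [ 0.433 -0.213  0.071]
green_line 0.72 [384.1 116.5] [ 0.48  -0.227  0.071]
```

View pics/w11.png

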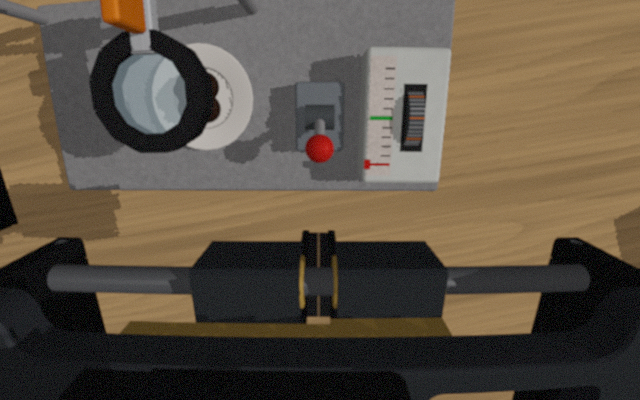

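The ball is still on the near side at (319,148): the lever did not go over, or it came back. I'll repeat it in smaller steps and check at contact.

drive_tool([
  [0,0,50,0],
  [0,0,90,0],
  [0,0,107,0],
  [0,0,107,0],
  [10,0,107,0],
  [20,0,107,0],
  [30,0,107,0],
  [30,0,107,0],
])

```text
time_s: 20.92
tcp_pos: [0.4519, -0.1588, 0.0858]
orientation: [-3.121, 0.287, 0.012]
force: [-9.7, 3.2, 19.4]
finger_gap: 0.0002
```

Run:
```python
from h import *
o=telemetry.get_obs(); print(o['time_s'],o['tcp_pos'],o['orientation'],o['force'],o['finger_gap'])
p,d,c=snap('wrist','w12');p,d,c=snap('side','s12'); cv2.imwrite('pics/s12c.png',cv2.resize(p[120:220,370:490],None,fx=5,fy=5,interpolation=3))
```

```text
20.925 [ 0.4519022  -0.15880833  0.08580259] [-3.12115438  0.2868539   0.01197843] [-9.67618347  3.24439874 19.37195996] 0.0002021604856985968
```

View pics/w12.png

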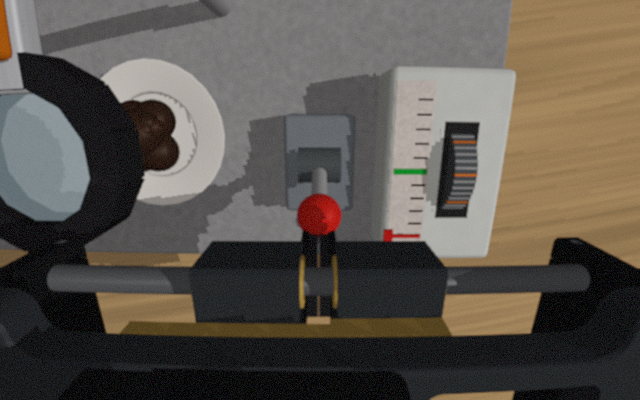

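View pics/s12c.png

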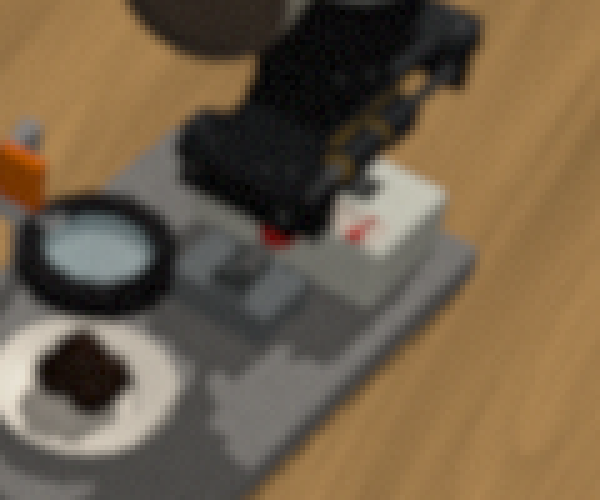

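Run:
```python
from h import *
from scipy.optimize import least_squares
s=[.5248,-.0862,-.189]; C,S=np.cos(s[2]),np.sin(s[2])
for n in ['w9','w11','w12']:
    f=np.load('/tmp/%s.npz'%n);c=dict(intrinsics=f['K'],k1=float(f['k1']),camera_from_world=f['T']);p=f['p'].astype(int);d=f['d']
    m=(p[...,2]>110)&(p[...,1]<60)&(p[...,0]<60); m[:, :290]=0; m[:,350:]=0
    m=cv2.erode(m.astype(np.uint8),np.ones((3,3)))
    ys,xs=np.where((m>0)&(d>0)); X=np.array([atd(c,x,y,d[y,x]) for x,y in zip(xs,ys)])
    r=least_squares(lambda q:np.linalg.norm(X-q,axis=1)-.013,X.mean(0)-[0,0,.01],loss='soft_l1',f_scale=.002).x
    q=r[:2]-s[:2]; print(n,len(X),r.round(4),'st',(np.array([[C,S],[-S,C]])@q).round(4), X[:,2].max())
    if n=='w11':
        for u,v in [(318,95),(305,130),(335,130)]: print(atd(c,u,v,dep(d,u,v)).round(3))
```

```text
w9 462 [ 0.4639 -0.161   0.0953] st [-0.0458 -0.0849] 0.10998298225897385
w11 391 [ 0.4639 -0.1612  0.0953] st [-0.0458 -0.0851] 0.10924422784097959
[ 0.511 -0.168  0.05 ]
[ 0.48  -0.149  0.05 ]
[ 0.474 -0.179  0.05 ]
w12 905 [ 0.4693 -0.1622  0.098 ] st [-0.0402 -0.0851] 0.11237787272297475
```

The forces show friction jamming: the lever has turned only a little and the ball is now at station x of about -40. I'll take the ball lightly between the jaws and carry it along its arc instead.

drive_tool([
  [-8,0,0,0],
  [-10,0,-25,0],
  [-8,0,-45,0],
  [0,0,-45,0],
  [12,0,-45,0],
  [17,0,-45,0],
  [17,0,-45,0],
], grip=0, newtons=4)

```text
time_s: 21.9
tcp_pos: [0.4688, -0.1623, 0.1297]
orientation: [-3.121, 0.287, 0.013]
force: [0.2, -0.5, -0.1]
finger_gap: 0.0433
```

```bash
cat > st.py <<'E'
from h import *
s=[.5248,-.0862,-.189]; C,S=np.cos(s[2]),np.sin(s[2]); Q=np.array([[C,S],[-S,C]])
def st():
    o=telemetry.get_obs(); print(round(o['time_s'],2),'tcp st',(Q@(o['tcp_pos'][:2]-np.array(s[:2]))*1000).round(1),'z',o['tcp_pos'][2].round(4),'F st',(Q@o['force'][:2]).round(1),o['force'][2].round(1),'gap',round(o['finger_gap'],4)); return o
E
python3 - <<'E'
from st import *
st(); p,d,c=snap('wrist','w13')
E
```

```text
21.9 tcp st [-40.7 -85.3] z 0.1297 F st [ 0.3 -0.5] -0.1 gap 0.0433
```

View pics/w13.png

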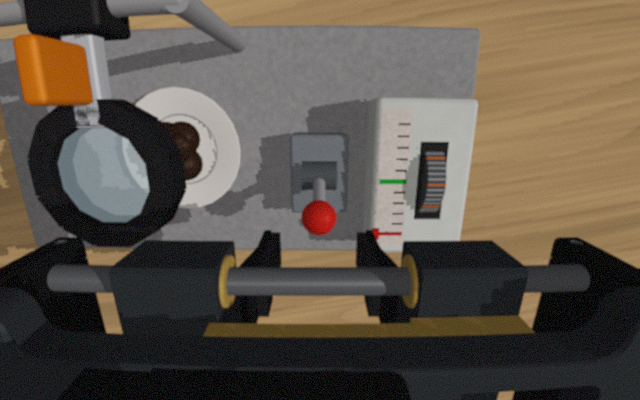

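drive_tool([
  [0,0,20,0],
  [0,0,40,0],
  [0,0,45,0],
  [0,0,45,0],
])

```text
time_s: 22.45
tcp_pos: [0.4681, -0.1619, 0.0849]
orientation: [-3.121, 0.287, 0.014]
force: [0.3, 0.2, -0.0]
finger_gap: 0.0431
```

drive_tool([
  [0,0,0,0],
  [0,0,0,0],
  [0,0,0,0],
  [4,0,-1,0],
  [9,0,-3,0],
  [15,0,-4,0],
  [21,0,-4,0],
  [27,0,-4,0],
  [33,0,-2,0],
  [39,0,0,0],
  [45,0,2,0],
  [49,0,4,0],
], grip=-1, newtons=4)

```text
time_s: 23.95
tcp_pos: [0.5211, -0.1719, 0.0829]
orientation: [-3.123, 0.284, -0.001]
force: [1.8, -2.2, 7.6]
finger_gap: 0.0194
```

drive_tool([
  [2,0,1,0],
  [2,0,1,0],
])

```text
time_s: 24.2
tcp_pos: [0.523, -0.1723, 0.0823]
orientation: [-3.123, 0.284, 0.0]
force: [-3.1, -0.2, 6.5]
finger_gap: 0.0195
```

Run:
```python
from st import *
st(); p,d,c=snap('wrist','w14')
```

```text
24.2 tcp st [ 14.4 -84.9] z 0.0823 F st [-3.  -0.8] 6.5 gap 0.0195
```

View pics/w14.png

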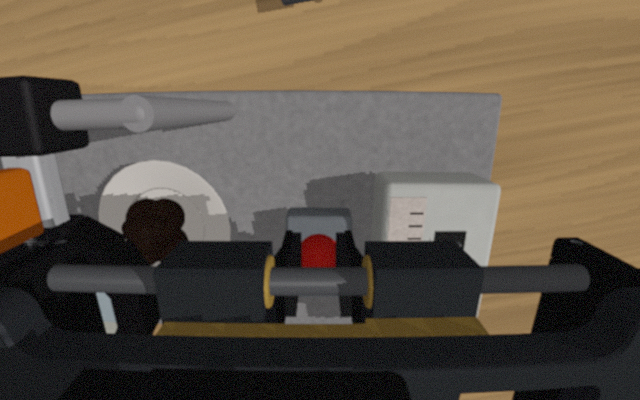

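drive_tool([
  [0,0,0,0],
  [0,0,0,0],
  [0,0,-20,0],
  [0,0,-60,0],
  [-50,0,-95,0],
  [-80,0,-100,0],
  [-80,0,-100,0],
], grip=0)

```text
time_s: 25.12
tcp_pos: [0.4432, -0.1581, 0.1832]
orientation: [-3.123, 0.284, -0.003]
force: [1.0, 0.9, -0.8]
finger_gap: 0.0434
```

Run:
```python
from st import *
st(); p,d,c=snap('wrist','w15')
for n in ['w15']:
    f=np.load('/tmp/%s.npz'%n);p=f['p'].astype(int);d=f['d']
    m=(p[...,2]>110)&(p[...,1]<60)&(p[...,0]<60); m[:, :290]=0; m[:,350:]=0
    m=cv2.erode(m.astype(np.uint8),np.ones((3,3)))
    ys,xs=np.where((m>0)&(d>0)); X=np.array([atd(c,x,y,d[y,x]) for x,y in zip(xs,ys)])
    from scipy.optimize import least_squares
    r=least_squares(lambda q:np.linalg.norm(X-q,axis=1)-.013,X.mean(0)-[0,0,.01],loss='soft_l1',f_scale=.002).x
    print(len(X),'ball st',Q@(r[:2]-s[:2]),r[2])
```

```text
25.12 tcp st [-66.6 -85.9] z 0.1832 F st [0.8 1.1] -0.8 gap 0.0434
478 ball st [ 0.00721992 -0.0848729 ] 0.09517740711908516
```

View pics/w15.png

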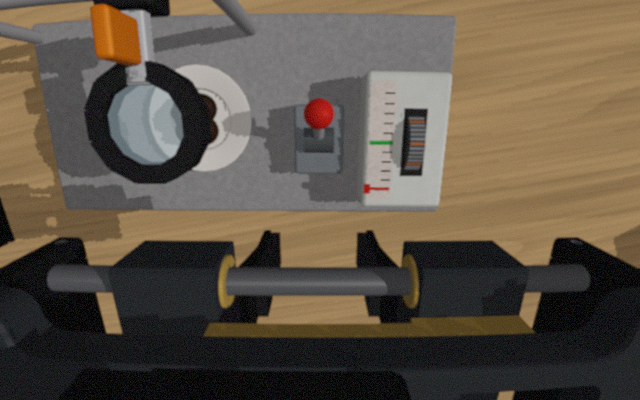

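The lever is thrown: the ball is at station x = +7 mm, z = 0.095, about 1.0 rad. The truffle is still in the dish under the magnifier, and the pointer at (376,188) is on click 0. Now I'll measure the wheel, pointer and tab.

```bash
cat >> st.py <<'E'
from scipy.optimize import least_squares
def S2(X): return (Q@(np.array(X)[:2]-np.array(s[:2]))*1000).round(1)
def pointer(p,c,box):
    x0,y0,x1,y1=box; q=p.astype(int)[y0:y1,x0:x1]
    out={}
    for n,m in dict(red=(q[...,2]>130)&(q[...,1]<90)&(q[...,0]<90),green=(q[...,1]>q[...,2]+40)&(q[...,1]>q[...,0]+25)).items():
        ys,xs=np.where(m)
        if len(xs): out[n]=S2(atz(c,xs.mean()+x0,ys.mean()+y0,.07)); out[n+'_px']=(round(xs.mean()+x0,1),round(ys.mean()+y0,1),len(xs))
    return out
E
python3 - <<'E'
from st import *
f=np.load('/tmp/w15.npz');c=dict(intrinsics=f['K'],k1=float(f['k1']),camera_from_world=f['T']);p=f['p'];d=f['d']
print(pointer(p,c,(350,60,405,215)))
# tab top
q=p.astype(int); m=(q[...,2]>180)&(q[...,1]>80)&(q[...,0]<60); m[:,:80]=0;m[60:]=0; ys,xs=np.where(m&(d>0)); X=np.array([atd(c,x,y,d[y,x]) for x,y in zip(xs,ys)])
T=X[X[:,2]>.173]; print('tab top',len(T),S2(T.mean(0)),T.mean(0))
for u,v in [(415,142),(410,142),(420,142)]: print(S2(atz(c,u,v,.084)),atd(c,u,v,dep(d,u,v)).round(3))
ys,xs=np.mgrid[100:185,398:432]; ys=ys.ravel();xs=xs.ravel();D=d[ys,xs]; X=np.array([atd(c,x,y,z) for x,y,z in zip(xs,ys,D) if z>0]); T=X[X[:,2]>.076]; U=np.array([S2(t) for t in T]); print(len(U),np.percentile(U,[2,50,98],axis=0),np.percentile(T[:,2],95))
cv2.imwrite('pics/w15c.png',cv2.resize(p[60:220,345:465],None,fx=3.7,fy=3.7,interpolation=3))
E
```

```text
{'red': array([ -64.5, -137.2]), 'red_px': (np.float64(371.3), np.float64(188.5), 85), 'green': array([ -19. , -143.4]), 'green_px': (np.float64(380.3), np.float64(142.2), 67)}
tab top 492 [54.7 36.9] [ 0.58540737 -0.06026342  0.17864635]
[ -17.1 -172.3] [ 0.476 -0.252  0.084]
[ -17.1 -167.7] [ 0.476 -0.248  0.083]
[ -17.  -176.8] [ 0.475 -0.257  0.084]
748 [[ -38.3   -181.5  ]
 [ -17.95  -173.9  ]
 [   0.6   -167.494]] 0.08435661434441662
```

View pics/w15c.png

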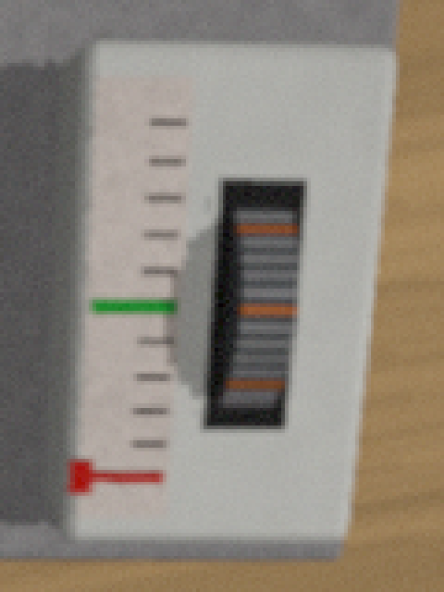

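drive_tool([
  [15,40,0,0],
  [30,80,10,0],
  [38,87,40,0],
  [38,87,70,0],
  [38,87,83,0],
  [38,87,83,0],
], grip=-1, newtons=20)

```text
time_s: 25.92
tcp_pos: [0.4662, -0.2502, 0.0982]
orientation: [-3.123, 0.283, 0.001]
force: [-0.1, 0.6, 0.3]
finger_gap: 0.0009
```

Run:
```python
from st import *
st(); p,d,c=snap('wrist','w16')
```

```text
25.93 tcp st [ -26.8 -172.1] z 0.0982 F st [-0.2  0.6] 0.3 gap 0.0009
```

View pics/w16.png

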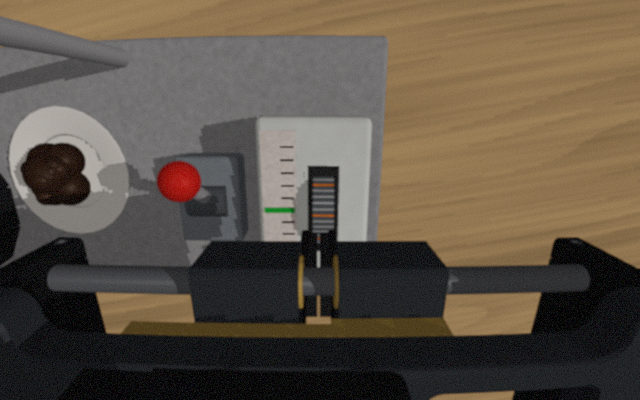

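drive_tool([
  [-2,1,10,0],
  [-2,1,15,0],
  [-2,1,17,0],
  [-2,1,17,0],
])

```text
time_s: 26.48
tcp_pos: [0.4648, -0.2509, 0.0825]
orientation: [-3.124, 0.283, -0.003]
force: [0.7, 0.3, 0.4]
finger_gap: 0.0002
```

drive_tool([
  [0,0,1.5,0],
  [0,0,3,0],
  [0,0,3,0],
])

```text
time_s: 26.85
tcp_pos: [0.4647, -0.2509, 0.0794]
orientation: [-3.124, 0.283, -0.002]
force: [0.5, -0.6, 0.8]
finger_gap: 0.0001
```

Run:
```python
from st import *
o=st(); print(o['ft_torque']); p,d,c=snap('wrist','w17'); p2,d2,c2=snap('scene','c17')
cv2.imwrite('pics/w17c.png',cv2.resize(p[130:260,220:400],None,fx=4,fy=4,interpolation=3)); cv2.imwrite('pics/c17c.png',cv2.resize(p2[170:270,110:240],None,fx=6,fy=6,interpolation=3))
```

```text
26.85 tcp st [ -28.1 -173.1] z 0.0794 F st [ 0.6 -0.5] 0.8 gap 0.0001
[ 0.00486279 -0.01772333 -0.01263443]
```

View pics/w17c.png

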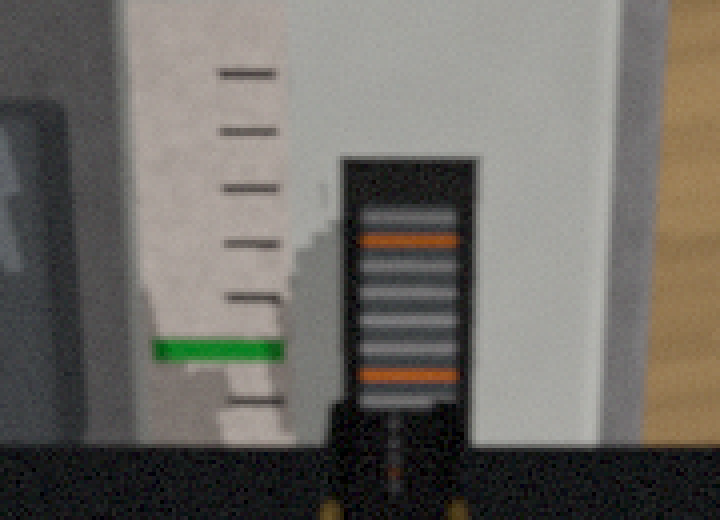

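View pics/c17c.png

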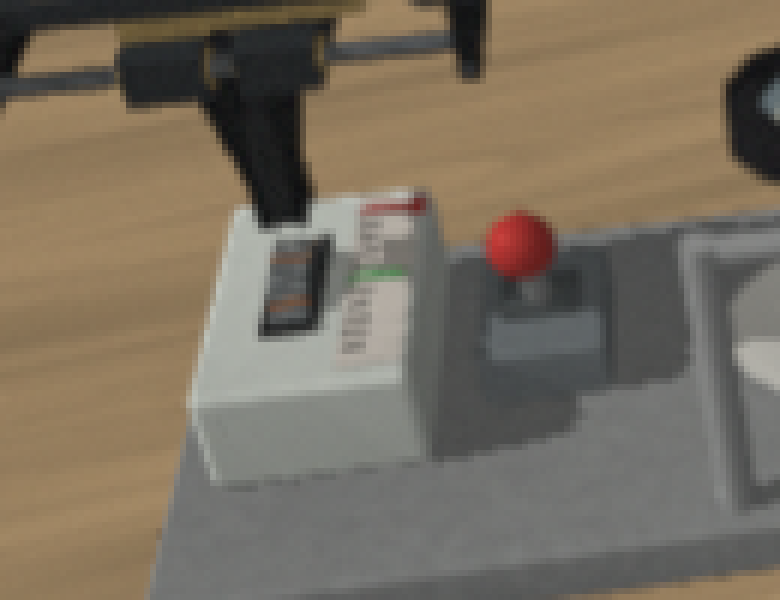

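drive_tool([
  [0,0,-2,0],
  [3,0,-2,0],
  [6,0,-2,0],
  [6,0,-2,0],
])

```text
time_s: 27.45
tcp_pos: [0.471, -0.2521, 0.0814]
orientation: [-3.124, 0.283, -0.003]
force: [-0.1, 0.7, -1.2]
finger_gap: 0.0003
```

Run:
```python
from st import *
o=st()
```

```text
27.45 tcp st [ -21.6 -173. ] z 0.0814 F st [-0.2  0.6] -1.2 gap 0.0003
```

drive_tool([
  [2,0,1,0],
  [3,0,2.5,0],
  [3,0,2.5,0],
])

```text
time_s: 27.82
tcp_pos: [0.4739, -0.2526, 0.0787]
orientation: [-3.124, 0.283, -0.002]
force: [-0.3, -0.4, 0.9]
finger_gap: 0.0001
```

drive_tool([
  [0,0,1,0],
  [0,0,2,0],
  [0,0,2,0],
])

```text
time_s: 28.2
tcp_pos: [0.4738, -0.2525, 0.0766]
orientation: [-3.124, 0.283, -0.002]
force: [-0.6, 0.3, -1.0]
finger_gap: 0.0008
```

Run:
```python
from st import *
o=st(); p,d,c=snap('wrist','w18'); p2,d2,c2=snap('scene','c18')
cv2.imwrite('pics/w18c.png',cv2.resize(p[150:330,220:400],None,fx=3.3,fy=3.3,interpolation=3)); cv2.imwrite('pics/c18c.png',cv2.resize(p2[170:270,110:240],None,fx=6,fy=6,interpolation=3))
```

```text
28.2 tcp st [ -18.8 -172.9] z 0.0766 F st [-0.6  0.2] -1.0 gap 0.0008
```

View pics/w18c.png

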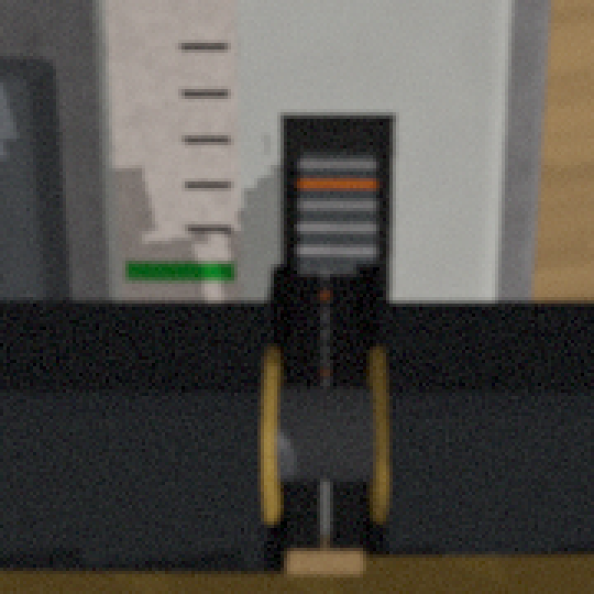

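View pics/c18c.png

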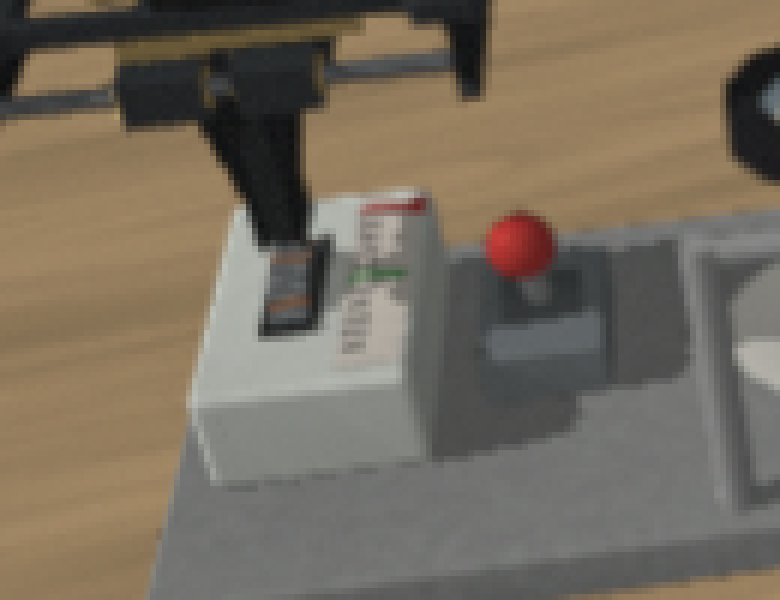

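The tips show as not touching. Together with the earlier ride over the ball and the small grip gaps, this indicates that the real fingertips end about 15–20 mm above the reported TCP. I'll keep lowering in small steps and watch the force.

drive_tool([
  [-8,1,0,0],
  [-8,1,3,0],
  [-8,1,6,0],
  [-8,1,6,0],
])

```text
time_s: 28.8
tcp_pos: [0.4657, -0.252, 0.0703]
orientation: [-3.124, 0.283, -0.001]
force: [0.5, -0.7, -0.2]
finger_gap: 0.0009
```

drive_tool([
  [0,0,1.5,0],
  [0,0,3,0],
  [0,0,3,0],
])

```text
time_s: 29.18
tcp_pos: [0.4656, -0.252, 0.0672]
orientation: [-3.124, 0.283, -0.001]
force: [0.4, 0.5, -0.0]
finger_gap: 0.0005
```

drive_tool([
  [0,0,1.5,0],
  [0,0,1.5,0],
])

```text
time_s: 29.42
tcp_pos: [0.4655, -0.252, 0.0655]
orientation: [-3.124, 0.283, -0.0]
force: [-0.6, 0.2, -0.4]
finger_gap: 0.0006
```

drive_tool([
  [0,0,1,0],
  [0,0,2,0],
  [0,0,2,0],
])

```text
time_s: 29.8
tcp_pos: [0.4657, -0.252, 0.0638]
orientation: [-3.124, 0.283, -0.001]
force: [-0.7, 1.3, 3.1]
finger_gap: 0.0007
```

drive_tool([
  [0,0,1,0],
  [0,0,2,0],
  [0,0,2,0],
])

```text
time_s: 30.18
tcp_pos: [0.4659, -0.2521, 0.0623]
orientation: [-3.124, 0.282, -0.002]
force: [-1.8, 0.4, 6.1]
finger_gap: 0.0002
```

drive_tool([
  [2,0,1,0],
  [4,0,1.5,0],
  [6.5,0,1.5,0],
  [9,0,1.5,0],
  [11.5,0,1.5,0],
  [14,0,1.5,0],
  [16,0,1.5,0],
  [17,0,1.5,0],
])

```text
time_s: 31.18
tcp_pos: [0.4831, -0.2553, 0.0616]
orientation: [-3.125, 0.281, -0.003]
force: [-0.6, 0.8, 6.8]
finger_gap: 0.0006
```

Run:
```python
from st import *
o=st(); p,d,c=snap('wrist','w19'); p2,d2,c2=snap('scene','c19')
cv2.imwrite('pics/c19c.png',cv2.resize(p2[170:270,110:240],None,fx=6,fy=6,interpolation=3))
```

```text
31.18 tcp st [  -9.2 -173.9] z 0.0616 F st [-0.8  0.7] 6.8 gap 0.0006
```

View pics/w19.png

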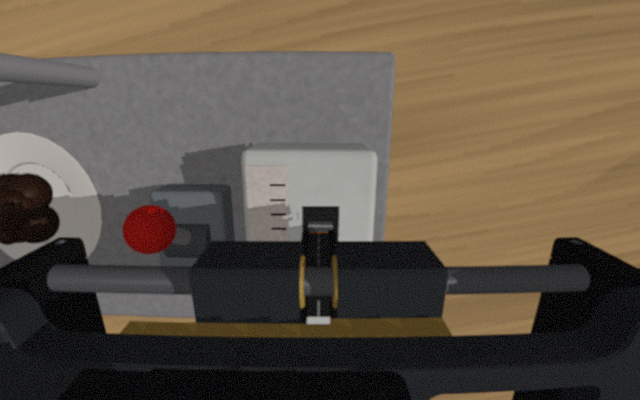

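View pics/c19c.png

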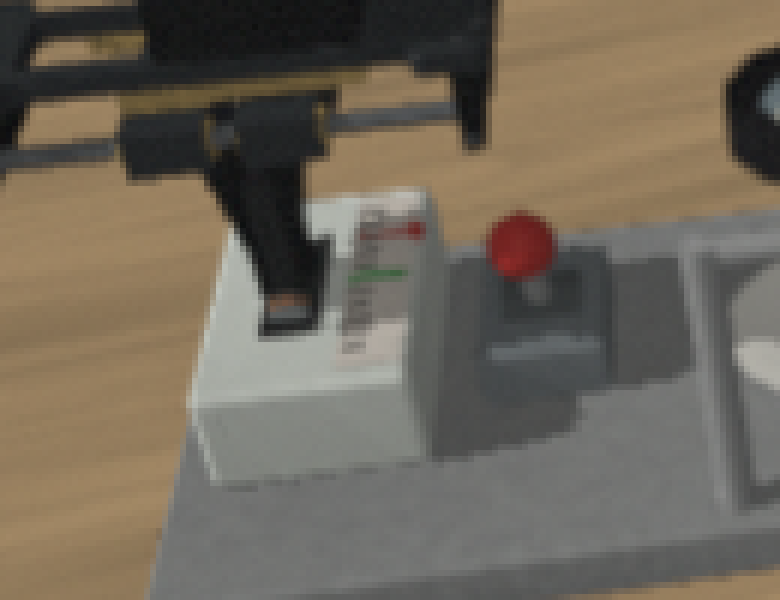

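drive_tool([
  [0,0,-8,0],
  [0,0,-14,0],
  [-9,0,-14,0],
  [-18,0,-14,0],
  [-18,0,-8,0],
  [-18,0,-2,0],
  [-18,0,0,0],
  [-18,0,0.5,0],
  [-18,0,0.5,0],
])

```text
time_s: 32.4
tcp_pos: [0.4668, -0.2525, 0.0619]
orientation: [-3.126, 0.28, -0.007]
force: [-2.7, 0.5, 5.9]
finger_gap: 0.0006
```

Run:
```python
from st import *
o=st(); p2,d2,c2=snap('scene','c20')
cv2.imwrite('pics/c20c.png',cv2.resize(p2[170:270,110:240],None,fx=6,fy=6,interpolation=3))
for n in ('scene0','c19','c20'):
    f=np.load('/tmp/%s.npz'%n);c=dict(intrinsics=f['K'],k1=float(f['k1']),camera_from_world=f['T']); print(n,pointer(f['p'],c,(160,198,184,235)))
```

```text
32.4 tcp st [ -25.7 -174.2] z 0.0619 F st [-2.7 -0.1] 5.9 gap 0.0006
scene0 {'red': array([ -68.6, -136.3]), 'red_px': (np.float64(177.7), np.float64(203.7), 7), 'green': array([ -21.3, -139.1]), 'green_px': (np.float64(175.0), np.float64(215.0), 1)}
c19 {}
c20 {}
```

View pics/c20c.png

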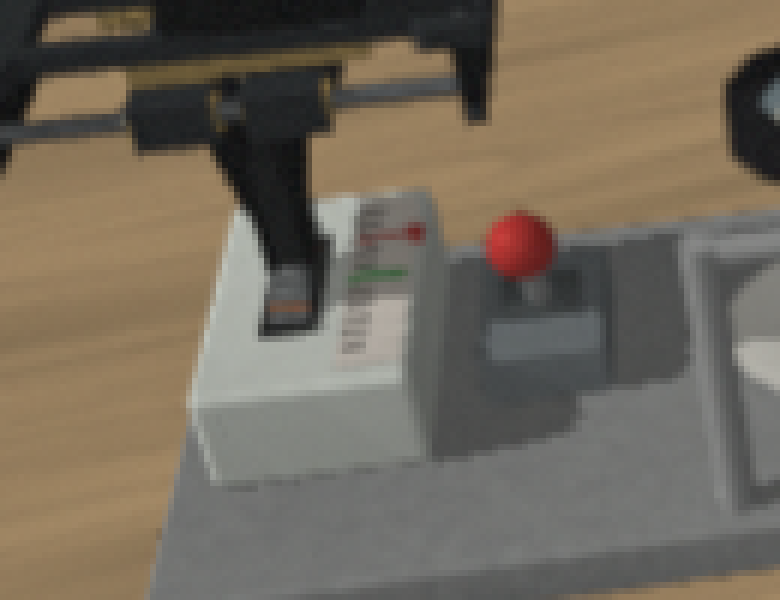

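drive_tool([
  [2,0,0.7,0],
  [4,0,1,0],
  [6.5,0,1,0],
  [9,0,1,0],
  [11.5,0,1,0],
  [14,0,1,0],
  [16,0,1,0],
  [17.5,0,1,0],
  [17.5,0,1,0],
])

```text
time_s: 33.58
tcp_pos: [0.4857, -0.256, 0.062]
orientation: [-3.127, 0.279, -0.012]
force: [0.5, 0.8, 5.6]
finger_gap: 0.0005
```

drive_tool([
  [0,0,-8,0],
  [0,0,-30,0],
  [-40,0,-70,0],
  [-60,-20,-105,0],
  [-60,-40,-105,0],
  [-60,-40,-105,0],
])

```text
time_s: 34.33
tcp_pos: [0.4328, -0.2054, 0.1673]
orientation: [-3.127, 0.277, -0.014]
force: [-0.6, -0.3, -0.7]
finger_gap: 0.0003
```

Run:
```python
from st import *
o=st(); p,d,c=snap('wrist','w21'); 
cv2.imwrite('pics/w21c.png',p)
for t in ['pointer_mark','green_line','wheel_top']:
    for m in nets.mark_of('wrist',t)[:1]: print(t,m, S2(atz(c,*m['centre'],.07)))
```

```text
34.33 tcp st [ -67.9 -134.4] z 0.1673 F st [-0.6 -0.4] -0.7 gap 0.0003
pointer_mark {'centre': [331.1, 150.5], 'conf': 0.46} [ -26.  -144.8]
green_line {'centre': [330.8, 145.5], 'conf': 0.75} [ -21.5 -144.4]
wheel_top {'centre': [368.5, 143.3], 'conf': 0.71} [ -19.  -178.3]
```

View pics/w21.png

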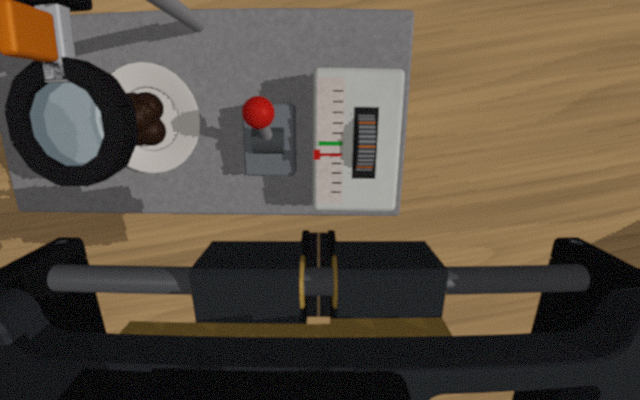

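The red pointer (331,155) is one tick below the green line (331,143), so the wheel is at click 4. One more stroke of one click is needed.

drive_tool([
  [20,20,10,0],
  [44,40,40,0],
  [44,40,75,0],
  [44,40,90,0],
  [44,40,98,0],
  [44,40,103,0],
  [44,40,104.5,0],
  [44,40,104.5,0],
])

```text
time_s: 35.52
tcp_pos: [0.4708, -0.2538, 0.0632]
orientation: [-3.127, 0.279, -0.015]
force: [-0.7, -1.2, 3.9]
finger_gap: 0.0006
```

Run:
```python
from st import *
o=st()
```

```text
35.52 tcp st [ -21.6 -174.8] z 0.0632 F st [-0.5 -1.3] 3.9 gap 0.0006
```

drive_tool([
  [0,0,1.5,0],
  [2,0,2,0],
  [4,0,2,0],
  [6,0,2,0],
  [8,0,2,0],
  [9.5,0,2,0],
  [10.5,0,2,0],
  [10.5,0,2,0],
])

```text
time_s: 36.52
tcp_pos: [0.4779, -0.2553, 0.0612]
orientation: [-3.127, 0.279, -0.004]
force: [-6.2, 1.1, 8.7]
finger_gap: 0.0007
```

drive_tool([
  [0,0,-8,0],
  [0,0,-30,0],
  [-40,0,-70,0],
  [-60,-20,-105,0],
  [-60,-40,-105,0],
  [-60,-40,-105,0],
])

```text
time_s: 37.28
tcp_pos: [0.4258, -0.2046, 0.1668]
orientation: [-3.126, 0.277, -0.007]
force: [-0.1, -0.7, -0.2]
finger_gap: 0.0004
```

Run:
```python
from st import *
o=st(); p,d,c=snap('wrist','w22'); p2,d2,c2=snap('side','s22'); p3,d3,c3=snap('scene','c22')
cv2.imwrite('pics/w22c.png',np.hstack([cv2.resize(p[55:220,300:420],None,fx=3,fy=3,interpolation=3),cv2.resize(p2[120:250,300:480],(405,495)[::1],interpolation=3)[:495]]))
```

```text
37.27 tcp st [ -75.  -134.9] z 0.1668 F st [ 0.  -0.7] -0.2 gap 0.0004
```

View pics/w22.png

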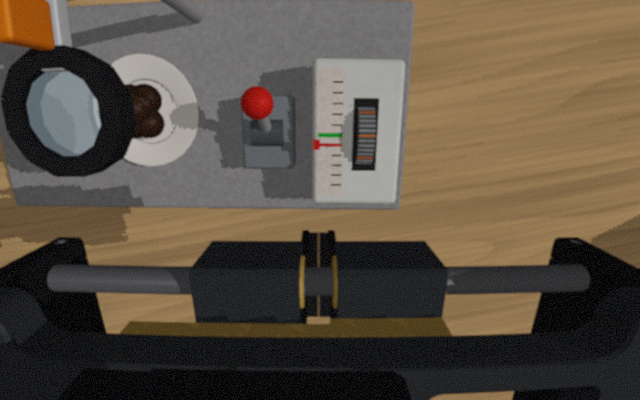

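View pics/w22c.png

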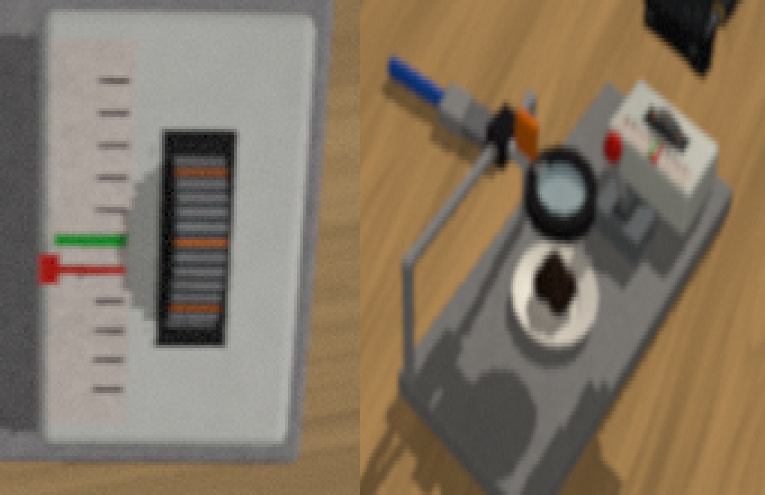

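View pics/c22.png

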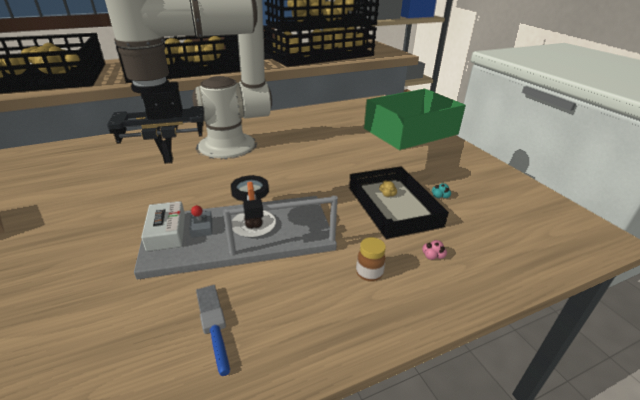

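The pointer (331,145) is still one tick below green. The stroke only moved 7 mm against the detent and the wheel snapped back. I'll repeat it with a little more travel.

drive_tool([
  [20,20,10,0],
  [50,40,40,0],
  [50,40,75,0],
  [50,40,90,0],
  [50,40,98,0],
  [50,40,103,0],
  [50,40,104.5,0],
  [50,40,104.5,0],
])

```text
time_s: 38.42
tcp_pos: [0.4685, -0.2538, 0.0626]
orientation: [-3.127, 0.279, -0.006]
force: [-1.6, 0.2, 5.4]
finger_gap: 0.0006
```

drive_tool([
  [0,0,1,0],
  [2,0,1.5,0],
  [4,0,1.5,0],
  [6,0,1.5,0],
  [8,0,1.5,0],
  [10,0,1.5,0],
  [12,0,1.5,0],
  [12.5,0,1.5,0],
  [12.5,0,1.5,0],
])

```text
time_s: 39.55
tcp_pos: [0.4785, -0.2557, 0.0614]
orientation: [-3.127, 0.279, 0.001]
force: [-4.6, 1.0, 6.8]
finger_gap: 0.0004
```

Run:
```python
from st import *
o=st()
```

```text
39.55 tcp st [ -13.6 -175.2] z 0.0614 F st [-4.7  0.1] 6.8 gap 0.0004
```

Run:
```python
from st import *
p2,d2,c2=snap('scene','c23')
cv2.imwrite('pics/c23c.png',cv2.resize(p2[190:240,140:200],None,fx=10,fy=10,interpolation=3))
```

```text
(no output)
```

View pics/c23c.png

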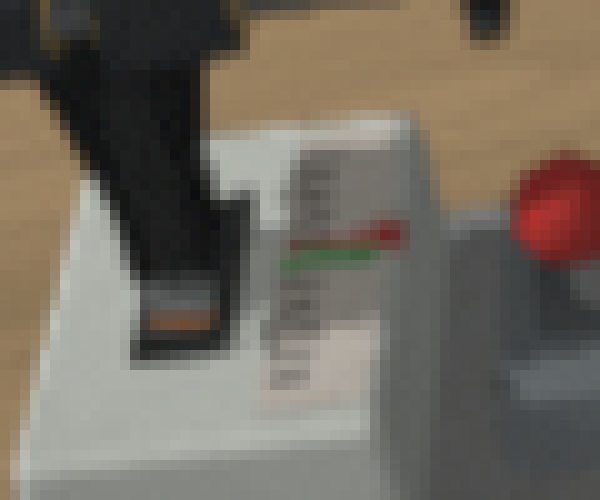

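drive_tool([
  [3,0,0.5,0],
  [5,0,0.5,0],
  [6.5,0,0.5,0],
  [7,0,0.5,0],
  [7,0,0.5,0],
])

```text
time_s: 40.22
tcp_pos: [0.4867, -0.2573, 0.0618]
orientation: [-3.128, 0.278, -0.004]
force: [0.1, 0.5, 5.2]
finger_gap: 0.0003
```

Run:
```python
from st import *
st();p2,d2,c2=snap('scene','c24')
cv2.imwrite('pics/c24c.png',cv2.resize(p2[190:240,140:200],None,fx=10,fy=10,interpolation=3))
```

```text
40.23 tcp st [  -5.2 -175.2] z 0.0618 F st [0.  0.5] 5.2 gap 0.0003
```

View pics/c24c.png

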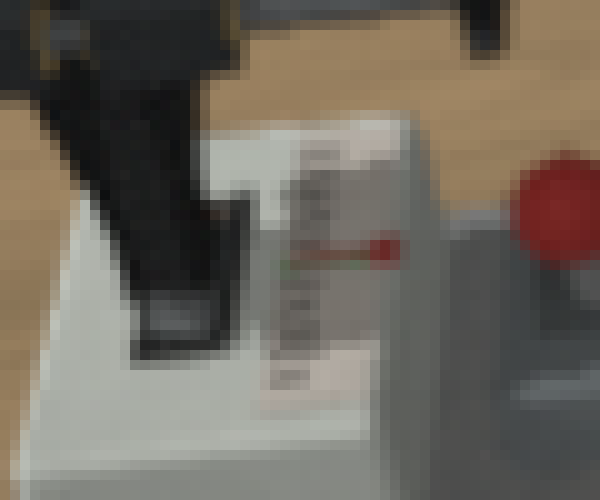

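Now the pointer lies on the green line in the scene crop at about (345,252). I'll lift straight off and check.

drive_tool([
  [0,0,-8,0],
  [0,0,-30,0],
  [-40,0,-70,0],
  [-70,-20,-105,0],
  [-70,-40,-105,0],
  [-70,-40,-105,0],
  [-70,-40,-105,0],
])

```text
time_s: 41.15
tcp_pos: [0.4242, -0.2057, 0.1661]
orientation: [-3.127, 0.278, -0.002]
force: [-0.0, 0.3, -0.1]
finger_gap: 0.0004
```

Run:
```python
from st import *
o=st(); p,d,c=snap('wrist','w25'); p2,d2,c2=snap('side','s25')
cv2.imwrite('pics/w25c.png',cv2.resize(p[40:220,290:430],None,fx=3.3,fy=3.3,interpolation=3)); cv2.imwrite('pics/s25c.png',cv2.resize(p2[130:250,300:480],None,fx=4,fy=4,interpolation=3))
for t in ['yellow_lump','jar','brush']:
    nm=nets.mark_of('side',t)[:1]; print(t,nm)
```

```text
41.15 tcp st [ -76.4 -136.3] z 0.1661 F st [-0.1  0.3] -0.1 gap 0.0004
yellow_lump [{'centre': [315.1, 310.9], 'conf': 0.62}]
jar [{'centre': [280.7, 218.8], 'conf': 0.86}]
brush []
```

View pics/w25c.png

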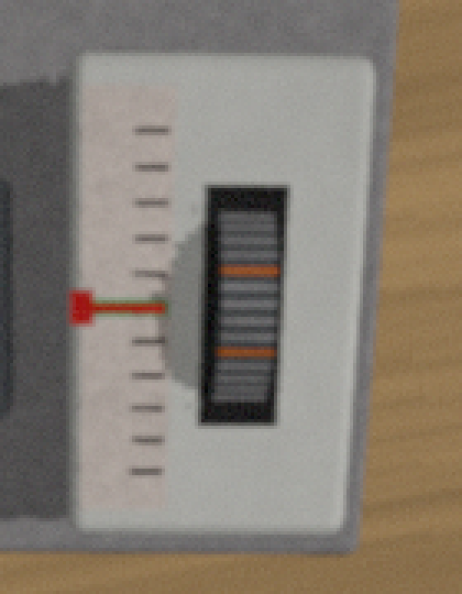

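View pics/s25c.png

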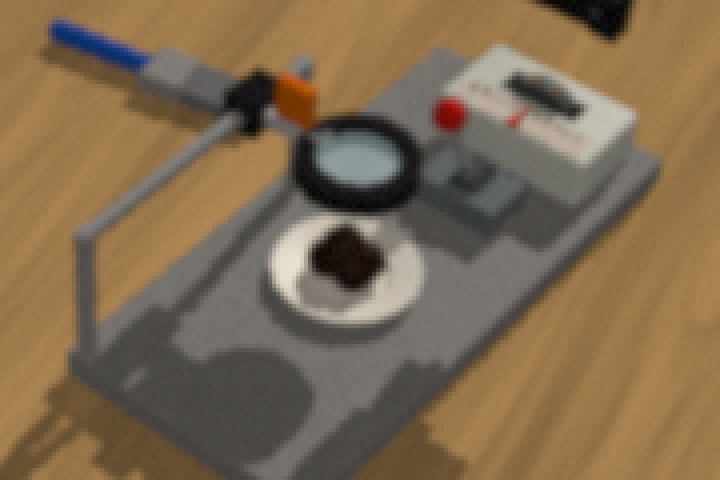

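View pics/w25.png

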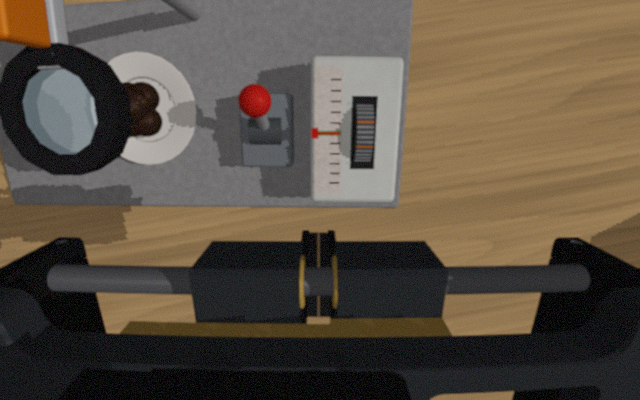

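The pointer sits on the green line, with five ticks on each side. The lever is over, the truffle lies in the dish and the magnifier is at its stop. The robot touches nothing, so I'll hand in.

Run:
```python
from h import *
print(order.close_job(), telemetry.get_obs()['time_s'])
```

```text
the job is handed in; nothing more can be done
the job is handed in; nothing more can be done
```

The job is handed in, at about 41 s of the 67 s allowed. No verdict was reported.

**What I did**
- **Truffle:** I took the dark truffle from the crate, lowered it into the dish until it touched and let go. It looks centred within a few millimetres.
- **Magnifier:** I slid it to its stop, where the push force rose to about 30 N.
- **Lever:** I gripped the red ball and carried it over to the far side.
- **Wheel:** I rolled it from click 0 to 2, then 4, then 5.

**Last checks**
- The red pointer lies on the green line, with five ticks on each side.
- The lever ball measured 27 mm beyond its pivot, about 1.0 rad.
- The orange tab measured at station y of about 37 mm, where 40 is expected.
- The truffle has not moved in the dish, and the tool force is about zero.

**What went wrong or disagreed**
- The first push of the lever rode over the ball, and a second one jammed. It only worked by gripping the ball.
- One wheel stroke was too short and the wheel snapped back to click 4. I repeated it.
- The fingertips appeared to end well above the reported TCP, nearly 20 mm. I found contact with the wheel by force instead.
- The brush was not found by the network in the last side picture, but it shows in its place there. The yellow truffle and the jar were found about where they were at the start.

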